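# Take a post foot off a barbed display hook

### The arm

A 6-joint arm with a two-finger parallel gripper is mounted at the origin on the work surface. World frame = base frame: x ahead of the robot, y to its left, z up, the work surface at z = 0. Lengths are in m, angles in rad, forces in N, time in s.
With the tool pointing down it reaches from about 0.325 to 0.9 m from the base axis. Payload 6.1 kg.
Tool frame: the origin (TCP) lies on the centre line of the jaws, within the pads' length; the fingertips stand 19 mm ahead of it and the grasp point (between the pads) is the TCP; z points along the fingers, y is the direction in which the jaws open and shut (so a half turn about z gives the same grasp; the last joint's range is limited). The gripper opens to 87 mm and grips with 3 to 60 N. Pads are 19 mm wide; open, the fingers measure 117 mm over their backs; the gripper's body (75 mm by 190 mm) begins 51 mm behind the grasp point.
Start: joints at [-1.392, 0.22, 1.526, -0, 1.395, -0.126], TCP at [0.188, -0.596, 0.242] pointing down, gripper open.
Joint ranges: [-2.98, 2.98], [-0.91, 2.08], [0.09, 2.57], [-1.24, 4.39], [0.2, 2.65], [-2.68, 2.68]. Speed limits (rad/s): [2.57, 2.57, 3.01, 3.14, 3.14, 3.14].

### API

Orientations are given as a unit quaternion [w, x, y, z].
In Python, from bench import r gives the robot as it stands.
- The arm moves only by the tool send_rows, never from a script. Its argument "increments" is text: rows parted by semicolons, each of 7 numbers parted by spaces: the finger opening in m, from 0 to 0.087, then the shift along the world's x, y, z in m, then the turn, a rotation vector about the world's x, y, z in units of 6 degrees (1.0 is 6 degrees). In form: hand tx ty tz wx wy wz; .... A call has 1 to 8 rows; each row shifts and turns the pose as measured when the row begins; what a row does not reach is not made up. A row lasts 1/10 s, in which the tool goes at most 50 mm and 8.59 degrees, less where a joint would pass 70% of its speed; a pose out of reach is approached as far as the arm can. A call with a gripper value outside its range is refused whole. The fingers move at their own pace and stop on an object; "grip_force" is the grip in N (left out, the last holds). Time passes only in rows, so rows that do not move let the fingers close. It gives the time, the measured TCP pose, the force and the opening at its end, in the units of the state.
- r.get_obs(): the state, without advancing time (a new reading comes with each control period).
- r.snapshot(name): name is "side" or "top"; returns (picture, depth): 400x640x3 uint8, red, green, blue; 400x640 float32, m along the optical axis (not along the pixel's ray), 0 where there is no reading.
- r.calibration(name): a dict with "fov_y" (degrees; the focal length in pixels is half the picture's height over the tangent of half this angle, whatever the lens; pixels are square), "cx", "cy" (the principal point, pixels), "dist_coeffs" ([k1, k2, p1, p2, k3] as OpenCV has them; the pictures are not rectified), "rvec" (rotation vector, rad) and "tvec" (3), from world to camera coordinates, as OpenCV has them. Camera axes: x right, y down, z forward; pixel columns grow to the right and rows downward; lengths in m; the calibration is good to about 2 mm. A picture is of the moment at which its call begins. calibration takes no time and is no camera call.
- r.close_job(): hands the job in, once; it reports no verdict.
The state is a dict: "clock": time; "qpos": joint angles; "dq": joint speeds; "tau": joint torques, N m; "ee_pos": TCP position; "eef_rot": TCP orientation; "ft_force": force on the tool from outside, world axes, zero at the start; "ft_torque": the same for the moment, N m; "gripper_width": finger opening in m.
Only numpy, scipy, OpenCV 4.12 (cv2) and the standard library are available. Lean on these libraries where they do the work, as an engineer would, in place of code of your own. Each camera call takes 0.05 s, during which the arm holds its last target.

### The job

Take the T-shaped post foot off its display hook for a customer and stand it upright on its base plate in the blue order tray. Ease it out along the wire and up over the turned-up ball end by feel, without forcing it or bending the hook, and leave the other hanging part and the things lying on the counter where they are.

Things in the scene. Friction and masses are not known exactly. Their poses are not given: they have to be found in the camera images.
- display: White slatwall counter display, fixed: panel 280 wide, 320 high, 18 thick, base 12 thick. Origin on the counter under the middle of the panel's front face; +x out of the panel along the hooks (away from the robot at yaw 0), +y left along the panel, +z up. Panel at x -18 to 0, base x -30 to 130. Two like steel hooks at y = +65 and -65, level, 290 up, stiff; over 20 N at its end is forcing one.
- hook_left (a point): Root of the hook at y = +65: centre of its wire at the panel's face. Round wire, 6 diameter, straight and level out along display +x, then a bend upward (centreline radius 10) into a straight end 12 long with a ball of 10 diameter. As made the end rises at 52 degrees, ball centre 15 out and 13 up from the start of the bend.
- hook_right (a point): Root of the like hook at y = -65. The hooks differ in reach: the bend starts 93 to 117 from the panel. The turned-up ends have been bent in use about the start of the bend, by up to 9 degrees up or down. Neither is measured: look, or feel where the hole fetches up against the bend.
- bracket: The post foot, 0.24 to 0.45 kg, galvanised: an upside-down T. Base plate 60 (x) by 50 (y) by 6; upright blade 8 thick (x), 32 wide (y) on its middle, 100 high overall. Origin: centre of the base's underside, z up along the blade. It hangs plumb on either hook, 50 to 75 from the panel, axes parallel to the display's.
- bracket_hole (a point): Centre of the round hang hole, 12 diameter, along x through the blade, 86 above the bracket's origin, 14 below its top. Its top edge rests on the wire; raised 3 mm the wire is centred. The blade wedges if over about 30 degrees out of square with the wire: at the turned-up end its lower end must swing outward (display +x) some 30 to 40 degrees.
- strap: Flat steel strap 150 high, 32 wide (y), 6 thick (x), with the same kind of hang hole, its centre 136 above the origin (middle of the lower end), hanging on the other hook, 130 away. To be left alone.
- tray: Blue open order tray, fixed, 180 (x) by 220 (y), 45 high, walls and floor 4 thick. Origin: centre of its underside.
- elbow: Brown plastic pipe elbow lying on the counter, about 63 by 63 by 37. To be left alone.
- tape: Black roll of tape lying flat on the counter, 68 diameter, 19 high. To be left alone.
Things that resemble listed ones, but are neither listed nor needed, are in the scene too. There is more than one size of the bracket; the one meant has the size given above.

How it is judged:
By the outcome, as a careful person would: the job done as asked, in the order asked, and still so for the second after the job is handed in, with the robot touching nothing.
It also fails if it takes over 72 s, if anything falls off the work surface, if the arm or the gripper's body presses on something with over 40 N, if the wrist force passes 120 N, or if a joint passes its speed limit or range.

## Working session

There is one attempt and no reset: what is moved stays moved. The work goes in short steps, Python scripts to look and compute and a tool call to move; the robot and the scene stay as the last step left them, time stands still between calls to the robot, and variables do not carry over. Pictures are saved under pics/ and viewed, and the job is handed in when it is done.

Besides the shell and the picture viewer there is one more tool, called after "Call:" in YAML: its name, and indented under it one key for each argument. send_rows: Moves the arm, as the interface text tells. Its arguments: {"type":"object","properties":{"increments":{"type":"string"},"grip_force":{"type":"number"}},"required":["increments"]}

```bash
mkdir -p pics; ls; cat > h.py <<'E'
import numpy as np,cv2
from bench import r
def cal(n):
    c=r.calibration(n); f=200/np.tan(np.radians(c['fov_y'])/2)
    K=np.array([[f,0,c['cx']],[0,f,c['cy']],[0,0,1]]); R=cv2.Rodrigues(np.array(c['rvec'],float))[0]
    return K,np.array(c['dist_coeffs'],float),R,np.array(c['tvec'],float).ravel()
def snap(n,name):
    p,d=r.snapshot(n); cv2.imwrite(f'pics/{name}.png',p[:,:,::-1]); np.save(f'pics/{name}.npy',d); return p,d
def w(n,uv,z):
    K,D,R,t=cal(n); q=cv2.undistortPoints(np.array(uv,float).reshape(-1,1,2),K,D).reshape(-1,2)
    z=np.ravel(z); P=np.c_[q*z[:,None],z]; return (P-t)@R
def cloud(n,d):
    v,u=np.mgrid[0:400,0:640]; return w(n,np.c_[u.ravel(),v.ravel()],d.ravel()).reshape(400,640,3)
def proj(n,P):
    K,D,R,t=cal(n); return cv2.projectPoints(np.array(P,float).reshape(-1,1,3),cv2.Rodrigues(R)[0],t,K,D)[0].reshape(-1,2)
E
python3 - <<'E'
from h import *
for n in ('side','top'):
    snap(n,n+'0'); K,D,R,t=cal(n); print(n,K[0,0],-R.T@t,R[2],D)
o=r.get_obs(); print({k:np.round(v,3) for k,v in o.items()})
E
```

```text
pics
side 438.58197086470756 [0.11208057 0.76003548 0.71147988] [ 0.44789845 -0.75230767 -0.48313574] [-0.06812297  0.          0.          0.          0.        ]
top 385.92669984823306 [ 0.37257748 -0.03335555  1.21415201] [ 0.20780935 -0.00633319 -0.97814885] [-0.02769506  0.          0.          0.          0.        ]
{'clock': np.float64(0.1), 'qpos': array([-1.392,  0.221,  1.527,  0.   ,  1.395, -0.126]), 'dq': array([-0.001, -0.002, -0.002, -0.001,  0.   , -0.001]), 'tau': array([ 1.0000e-03, -4.9594e+01, -3.8852e+01,  7.0000e-02,  5.2000e-02,
       -0.0000e+00]), 'ee_pos': array([ 0.187, -0.596,  0.241]), 'eef_rot': array([-0.001,  0.988,  0.152, -0.   ]), 'ft_force': array([ 0.687,  0.997, -0.132]), 'ft_torque': array([ 0.049,  0.025, -0.008]), 'gripper_width': np.float64(0.087)}
```

View pics/side0.png

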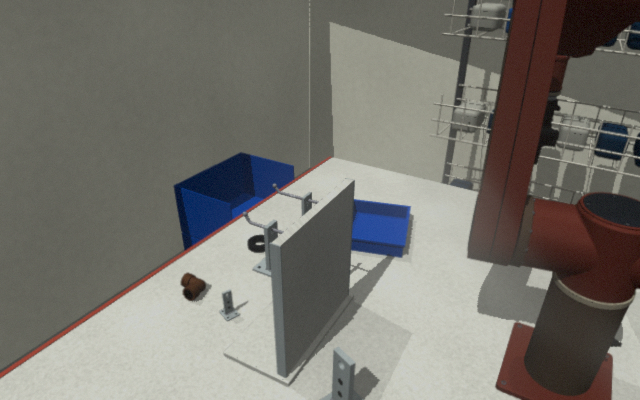

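View pics/top0.png

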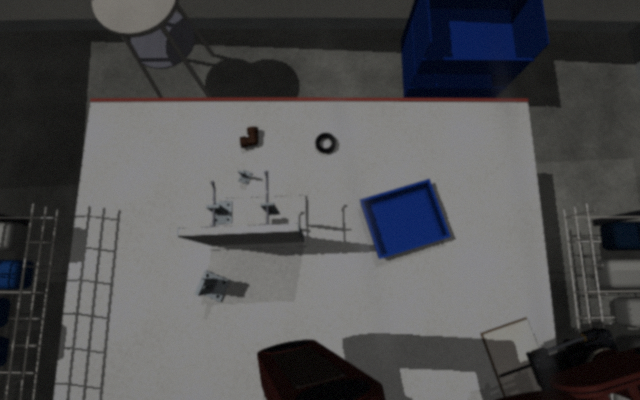

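The top picture shows the display's panel edge at (178-308, 232). The left hook starts near (213,183) with the bracket at (220,212). The right hook is at (267,175), and the tray is at about (407,219). The side picture shows both hooks; the bracket, with its base at (265,268), is on the nearer one. There are decoy brackets on the counter. Next I'll measure.

```bash
python3 - <<'E'
from h import *
d=np.load('pics/top0.npy');C=cloud('top',d)
ds=np.load('pics/side0.npy');S=cloud('side',ds)
# panel top
m=(np.abs(C[...,2]-.32)<.006)&(np.mgrid[0:400,0:640][0]<260)&(np.mgrid[0:400,0:640][0]>215)
P=C[m]; P=P[(P[:,0]<0.7)]
print(len(P),P.mean(0),P.min(0),P.max(0)); print(cv2.minAreaRect((P[:,:2]*1000).astype(np.float32)))
# tray rim
p=cv2.imread('pics/top0.png').astype(int); b=(p[...,0]>p[...,2]*2+20)
v,u=np.mgrid[0:400,0:640]; b&=(u>350)&(u<460)&(v>170)&(v<265)
T=C[b]; print('tray',T.min(0),T.max(0)); 
rr=T[T[:,2]>.035]; R=cv2.minAreaRect((rr[:,:2]*1000).astype(np.float32)); print(R)
fl=T[(T[:,2]<.012)]; print('floor',fl.mean(0),cv2.minAreaRect((fl[:,:2]*1000).astype(np.float32)))
for n,f in (('side',(170,170,380,400)),('top',(170,120,330,320))):
    im=cv2.imread(f'pics/{n}0.png')[f[1]:f[3],f[0]:f[2]]
    s=min(800/im.shape[1],600/im.shape[0]); cv2.imwrite(f'pics/{n}0z.png',cv2.resize(im,None,fx=s,fy=s,interpolation=cv2.INTER_CUBIC)); print(s)
E
```

```text
991 [0.47341189 0.15388399 0.32068048] [0.4572697  0.01210446 0.31403506] [0.48991775 0.29630651 0.3252644 ]
((473.5147705078125, 154.1505584716797), (20.577045440673828, 284.3085021972656), 2.469849109649658)
tray [ 0.37257748 -0.42779543 -0.00401226] [ 0.65928127 -0.03335555  1.21415201]
((513.3463134765625, -207.69393920898438), (185.75306701660156, 415.2625732421875), 16.831989288330078)
floor [ 0.53994006 -0.30478206  0.00522841] ((542.1089477539062, -298.8056335449219), (173.4509735107422, 207.5525665283203), 16.612932205200195)
2.608695652173913
3.0
```

View pics/side0z.png

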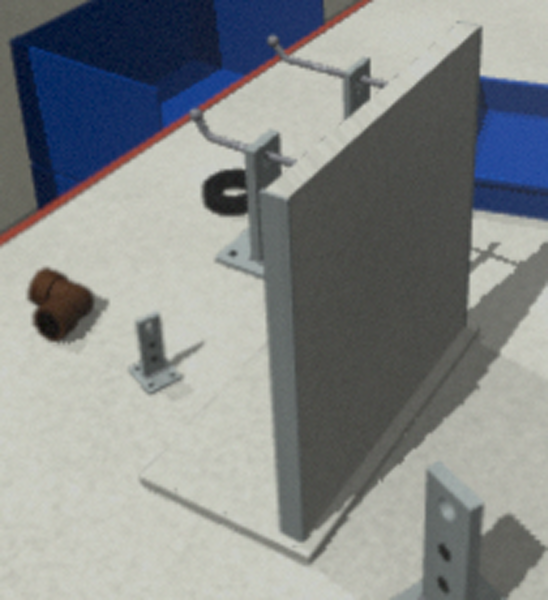

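View pics/top0z.png

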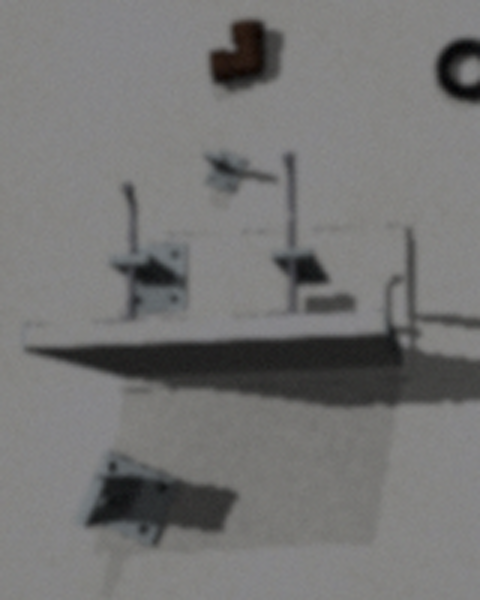

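```bash
python3 - <<'E'
from h import *
d=np.load('pics/top0.npy');C=cloud('top',d)
ds=np.load('pics/side0.npy');S=cloud('side',ds)
m=(np.abs(C[...,2]-.32)<.006)&(np.mgrid[0:400,0:640][0]<260)&(np.mgrid[0:400,0:640][0]>215)
P=C[m]; P=P[P[:,0]<.7]
# yaw by line fit
l=cv2.fitLine((P[:,:2]).astype(np.float32),cv2.DIST_L1,0,.01,.01).ravel(); yaw=np.arctan2(-l[0],l[1]) if l[1]>0 else np.arctan2(l[0],-l[1]); print('line yaw',np.degrees(yaw))
# side cam: panel faces
yaw=np.radians(2.4)
c,s=np.cos(yaw),np.sin(yaw)
o=np.array([.4735+.009*c,.154+.009*s])
def loc(A):
    B=A.copy(); q=A[...,:2]-o; B[...,0]=q[...,0]*c+q[...,1]*s; B[...,1]=-q[...,0]*s+q[...,1]*c; return B
np.save('o.npy',np.r_[o,yaw])
for n,A,dd in(('top',C,d),('side',S,ds)):
    L=loc(A); print(n)
    for nm,y in (('left',.065),('right',-.065)):
        m=(dd>0)&(L[...,0]>.004)&(L[...,0]<.16)&(abs(L[...,1]-y)<.03)&(L[...,2]>.15)&(L[...,2]<.36)
        Q=L[m]*1000; vu=np.argwhere(m)
        i=np.argsort(Q[:,0]); print(nm,len(i)); 
        mm=Q[:,2]>275; 
        for k in range(0,150,6):
            z=Q[(Q[:,0]>=k)&(Q[:,0]<k+6)&mm]
            if len(z): print(k,len(z),np.round(np.median(z,0),1),np.round(z[:,2].max(),1),np.round(z[:,1].min()),np.round(z[:,1].max()))
E
```

```text
line yaw 2.419667
top
left 540
0 2 [  5.7  63.7 294.6] 295.4 63.0 65.0
6 4 [  9.5  64.1 293.3] 294.3 63.0 66.0
12 6 [ 14.8  63.5 294.6] 298.5 62.0 65.0
18 4 [ 21.5  64.3 293.1] 294.1 63.0 66.0
24 4 [ 26.5  64.5 292.9] 295.0 63.0 66.0
30 6 [ 32.6  64.7 291.5] 294.5 63.0 66.0
36 4 [ 38.6  64.6 292.6] 293.4 63.0 66.0
42 6 [ 44.5  64.6 293.2] 295.4 63.0 66.0
48 60 [ 50.3  62.8 299.2] 305.1 48.0 81.0
54 18 [ 55.7  63.4 301.5] 303.6 49.0 81.0
60 4 [ 63.3  64.9 292.5] 293.7 64.0 66.0
66 8 [ 70.   64.  292.2] 293.8 61.0 67.0
72 6 [ 76.   63.9 292. ] 293.0 62.0 67.0
78 7 [ 81.6  63.6 292.7] 294.6 62.0 66.0
84 8 [ 86.6  63.9 293. ] 295.9 61.0 66.0
90 6 [ 92.7  63.8 294.1] 296.1 62.0 66.0
96 8 [ 98.5  64.2 294.6] 298.0 61.0 66.0
102 12 [104.9  64.4 304.7] 313.1 61.0 68.0
108 7 [110.8  62.8 308.1] 311.6 60.0 68.0
right 276
0 1 [  5.5 -64.  291.3] 291.3 -64.0 -64.0
6 4 [  8.8 -65.7 294.1] 295.3 -67.0 -64.0
12 6 [ 14.9 -65.6 294.4] 294.7 -67.0 -64.0
18 4 [ 21.  -65.6 293.2] 294.9 -67.0 -64.0
24 6 [ 26.8 -65.9 293.7] 295.3 -67.0 -64.0
30 4 [ 32.9 -66.1 294.1] 296.4 -67.0 -65.0
36 6 [ 39.4 -65.8 292
[... 1495 characters left out ...]
9.0
42 7 [ 45.4 -61.5 291. ] 294.1 -62.0 -58.0
48 97 [ 52.3 -59.8 290.9] 303.1 -80.0 -46.0
54 36 [ 55.7 -50.8 299.7] 302.8 -76.0 -45.0
60 1 [ 65.3 -58.9 295.7] 295.7 -59.0 -59.0
66 6 [ 69.5 -61.1 291.7] 292.8 -63.0 -59.0
72 8 [ 74.6 -60.8 293.1] 295.1 -64.0 -59.0
78 8 [ 81.6 -61.  292.1] 294.3 -63.0 -59.0
84 7 [ 87.4 -61.4 292. ] 292.9 -63.0 -57.0
90 7 [ 93.2 -61.5 293.4] 294.3 -64.0 -57.0
96 7 [ 98.8 -61.6 292.1] 295.4 -63.0 -58.0
102 8 [105.  -60.8 292.4] 293.8 -62.0 -59.0
108 7 [110.7 -60.6 292.9] 294.6 -64.0 -58.0
114 7 [116.2 -61.1 293. ] 295.4 -63.0 -58.0
120 9 [123.7 -60.8 294.9] 298.5 -65.0 -59.0
126 16 [128.3 -61.5 302.1] 308.2 -65.0 -58.0
132 7 [133.6 -59.9 306.8] 309.4 -63.0 -57.0
```

```bash
cat > fit.py <<'E'
from h import *
from scipy.optimize import differential_evolution
o=np.load('o.npy'); yaw=o[2]; c,s=np.cos(yaw),np.sin(yaw)
def towd(L): L=np.asarray(L,float); return np.c_[o[0]+L[:,0]*c-L[:,1]*s,o[1]+L[:,0]*s+L[:,1]*c,L[:,2]]
def loc(A):
    B=A.copy(); q=A[...,:2]-o[:2]; B[...,0]=q[...,0]*c+q[...,1]*s; B[...,1]=-q[...,0]*s+q[...,1]*c; return B
def line(S,a,y,x0=.06):
    # a: bend error rad; end angle 52deg + a, rotated about bend start
    th=np.radians(52); ph=np.linspace(0,th,15); bx=.01*np.sin(ph); bz=.01*(1-np.cos(ph))
    e=np.array([bx[-1],bz[-1]])+np.linspace(0,1,8)[:,None]*.012*np.array([np.cos(th),np.sin(th)])
    q=np.r_[np.c_[bx,bz],e]; R=np.array([[np.cos(a),-np.sin(a)],[np.sin(a),np.cos(a)]]); q=q@R.T
    b=np.r_[np.c_[np.linspace(x0,S,20),np.zeros(20)],q+[S,0]]
    return np.c_[b[:,0],np.full(len(b),y),.29+b[:,1]]
SS=8
def render(cam,S,a,y,du,dv,win):
    u0,v0,u1,v1=win; P=towd(line(S,a,y)); uv=proj(cam,P)+[du,dv]
    K,D,R,t=cal(cam); z=(P@R.T+t)[:,2]; im=np.zeros(((v1-v0)*SS,(u1-u0)*SS),np.float32)
    q=((uv-[u0,v0]+.5)*SS)
    for i in range(len(q)-1): cv2.line(im,tuple(np.int32(q[i]*16)),tuple(np.int32(q[i+1]*16)),1.,max(1,int(round(.006*K[0,0]/z[i]*SS))),shift=4)
    cv2.circle(im,tuple(np.int32(q[-1]*16)),int(.005*K[0,0]/z[-1]*SS*16),1.,-1,shift=4)
    return cv2.resize(im,None,fx=1/SS,fy=1/SS,interpolation=cv2.INTER_AREA)
E
python3 - <<'E'
import fit; from fit import *
cc={n:cal(n) for n in('side','top')}; fit.cal=lambda n:cc[n]
import h; h.cal=fit.cal
for cam in('side','top'):
  d=np.load(f'pics/{cam}0.npy'); L=loc(cloud(cam,d))
  for nm,y in (('left',.065),('right',-.065)):
    m=(d>0)&(L[...,0]>.066)&(L[...,0]<.16)&(abs(L[...,1]-y)<.025)&(L[...,2]>.275)&(L[...,2]<.34)
    vu=np.argwhere(m); v0,u0=vu.min(0)-4; v1,u1=vu.max(0)+5; win=(u0,v0,u1,v1)
    M=m[v0:v1,u0:u1].astype(np.float32)
    W=np.ones_like(M); 
    # ignore region x<70
    V,U=np.mgrid[v0:v1,u0:u1]; 
    a=proj(cam,towd([[.07,y,.29],[.1,y,.29]])); dr=a[1]-a[0]; W=(((U-a[0,0])*dr[0]+(V-a[0,1])*dr[1])>0).astype(np.float32)
    f=lambda p:float((W*(render(cam,p[0],p[1],y,p[2],p[3],win)-M)**2).sum())
    for fx in (None,):
      R=differential_evolution(f,[(.09,.12),(-.17,.17),(-4,4),(-3,3)] if 1 else 0,maxiter=25,popsize=10,seed=1,tol=1e-4)
      print(cam,nm,m.sum(),'S %.1f ang %.1f du %.2f dv %.2f cost %.2f'%(R.x[0]*1e3,np.degrees(R.x[1]),R.x[2],R.x[3],R.fun))
      K,D,Rr,t=cc[cam]; z=(towd([[.1,y,.29]])@Rr.T+t)[0,2]; print(' mm/px',1000*z/K[0,0])
      big=cv2.resize(cv2.imread(f'pics/{cam}0.png')[v0:v1,u0:u1],None,fx=8,fy=8,interpolation=cv2.INTER_CUBIC)
      q=(proj(cam,towd(line(R.x[0],R.x[1],y)))+R.x[2:]-[u0,v0]+.5)*8
      cv2.polylines(big,[np.int32(q)],False,(0,0,255),1); cv2.imwrite(f'pics/fit_{cam}_{nm}.png',big)
E
cd pics; python3 -c "
import cv2,numpy as np
I=[cv2.imread(f'fit_{a}_{b}.png') for a in('side','top') for b in('left','right')]
H=max(i.shape[0] for i in I);I=[cv2.copyMakeBorder(i,0,H-i.shape[0],0,4,0) for i in I];o=np.hstack(I);print(o.shape);s=min(1,800/o.shape[1]);cv2.imwrite('fits.png',cv2.resize(o,None,fx=s,fy=s))"
```

```text
side left 94 S 94.2 ang 7.2 du -2.62 dv -0.56 cost 7.06
 mm/px 1.862147518330013
side right 97 S 115.8 ang -0.3 du -1.29 dv -0.32 cost 8.54
 mm/px 2.090502768365091
top left 62 S 90.9 ang 6.1 du 0.03 dv -1.90 cost 3.18
 mm/px 2.4496097649524784
top right 83 S 118.9 ang -9.3 du 0.04 dv 1.97 cost 3.32
 mm/px 2.4546725722034983
(296, 768, 3)
```

View pics/fits.png

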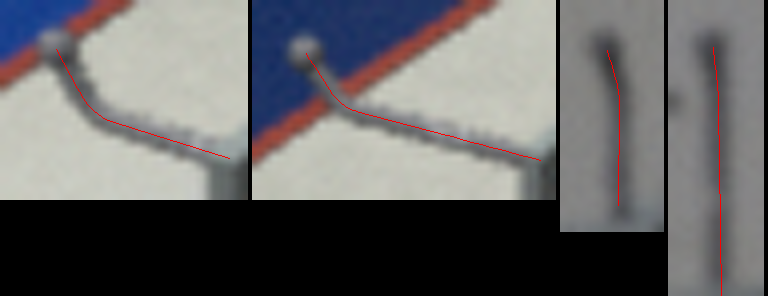

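The picture shows the fits following both hooks. The left hook holding the bracket has its bend at about 94 mm and its end at about 59°. Now the exact position of the blade.

```bash
python3 - <<'E'
from fit import *
for cam in('side','top'):
  d=np.load(f'pics/{cam}0.npy'); L=loc(cloud(cam,d))*1000
  m=(d>0)&(L[...,0]>40)&(L[...,0]<70)&(abs(L[...,1]-66)<24)
  for lo,hi in ((297,306),(275,297),(250,275),(215,250)):
    Q=L[m&(L[...,2]>lo)&(L[...,2]<hi)]; print(cam,lo,len(Q),np.round(np.percentile(Q,[3,25,50,75,97],axis=0),1).tolist() if len(Q) else '')
  m=(d>0)&(L[...,0]>5)&(L[...,0]<110)&(abs(L[...,1]-66)<40)&(L[...,2]>190)&(L[...,2]<214); Q=L[m]; print('base',len(Q),np.round(np.percentile(Q,[1,50,99],axis=0),1).tolist())
  m=(d>0)&(abs(L[...,0])<12)&(abs(L[...,1])<150)&(L[...,2]>30)&(L[...,2]<300);Q=L[m]; print('face',len(Q),np.round(np.percentile(Q,[1,50,99],axis=0),1).tolist())
  m=(d>0)&(abs(L[...,0])<30)&(abs(L[...,1])<160)&(L[...,2]>316)&(L[...,2]<326);Q=L[m]; print('ptop',len(Q),np.round(np.percentile(Q,[1,50,99],axis=0),1).tolist())
print('hang',towd([[.052,.0665,.285]]))
E
```

```text
side 297 70 [[50.4, 53.1, 297.4], [51.7, 60.3, 300.3], [53.8, 70.3, 301.3], [56.4, 78.6, 302.0], [58.7, 84.1, 302.8]]
side 275 146 [[42.9, 53.7, 276.0], [51.2, 65.7, 280.9], [51.8, 72.5, 288.1], [53.6, 81.7, 292.9], [59.2, 84.0, 296.6]]
side 250 88 [[50.6, 52.4, 250.7], [51.8, 68.0, 259.3], [52.7, 81.7, 267.9], [55.3, 82.9, 271.0], [58.8, 84.1, 274.2]]
side 215 66 [[51.1, 80.4, 216.6], [52.0, 81.8, 225.1], [54.6, 82.7, 234.6], [56.7, 83.5, 241.9], [59.6, 84.5, 248.3]]
base 180 [[44.2, 56.6, 202.0], [70.1, 84.0, 207.3], [84.7, 93.5, 212.4]]
face 917 [[-11.8, 141.5, 31.8], [-3.3, 143.5, 179.9], [5.8, 145.5, 298.1]]
ptop 928 [[-15.8, -136.9, 316.3], [-7.7, 32.0, 320.7], [3.1, 143.9, 322.3]]
top 297 54 [[48.5, 49.0, 297.4], [50.0, 57.7, 299.5], [52.3, 66.2, 301.5], [54.4, 73.0, 302.9], [56.1, 80.7, 304.8]]
top 275 39 [[42.3, 48.4, 279.0], [48.7, 51.5, 282.7], [49.2, 63.6, 291.8], [57.8, 65.8, 293.2], [69.1, 77.3, 295.4]]
top 250 33 [[48.3, 48.6, 250.8], [48.5, 49.4, 253.9], [48.7, 57.6, 262.8], [49.2, 66.8, 268.1], [55.7, 80.7, 273.1]]
top 215 33 [[48.3, 48.2, 217.7], [48.5, 49.3, 223.3], [48.7, 58.5, 229.6], [49.2, 67.3, 236.0], [55.1, 76.6, 242.5]]
base 294 [[22.6, 39.4, 203.0], [45.0, 57.3, 207.8], [80.8, 83.8, 212.5]]
face 31 [[-11.8, -142.5, 93.0], [-1.4, -142.0, 265.2], [10.7, 65.7, 295.3]]
ptop 972 [[-17.8, -139.7, 317.2], [-8.9, -0.4, 320.8], [0.2, 139.4, 324.5]]
hang [[0.53166176 0.22299608 0.285     ]]
```

Call:
send_rows:
  increments: "0.087 0 0 0.05 0 0 0; 0.087 0.02 0.02 0.04 0 0 0; 0.087 0.03 0.03 0.03 0 0 -0.8; 0.087 0.03 0.035 0 0 0 -0.8; 0.087 0.03 0.035 0 0 0 -0.8; 0.087 0.03 0.035 0 0 0 -0.1; 0.087 0.03 0.035 0 0 0 0; 0.087 0.025 0.04 0 0 0 0"

```text
clock: 0.9
ee_pos: [0.3825, -0.3589, 0.358]
eef_rot: [-0.006, 1.0, 0.01, 0.002]
ft_force: [0.7, -0.5, -0.2]
gripper_width: 0.087
```

Call:
send_rows:
  increments: "0.087 0.02 0.04 0.015 0 0 0.1; 0.087 0.02 0.045 0.015 0 0 0.1; 0.087 0.02 0.045 0.01 0 0 0; 0.087 0.02 0.045 0 0 0 0; 0.087 0.015 0.045 0 0 0 0; 0.087 0.01 0.045 0 0 0 0; 0.087 0.01 0.045 0 0 0 0; 0.087 0.01 0.045 0 0 0 0"

```text
clock: 1.7
ee_pos: [0.5078, 0.0064, 0.3946]
eef_rot: [-0.008, 1.0, 0.021, 0.0]
ft_force: [1.1, 0.1, 0.7]
gripper_width: 0.0867
```

Call:
send_rows:
  increments: "0.087 0.005 0.045 0 0 0 0; 0.087 0.005 0.045 0 0 0 0; 0.087 0.005 0.045 0 0 0 0; 0.087 0.005 0.04 0 0 0 0; 0.087 0.0 0.025 0 -0.1 0 0; 0.087 0.0 0.0 0 0 0 0; 0.087 0.0 0.0 0 0 0 0"

```text
clock: 2.4
ee_pos: [0.5253, 0.2211, 0.3903]
eef_rot: [-0.002, 1.0, 0.025, -0.003]
ft_force: [0.1, -0.3, -1.0]
gripper_width: 0.087
```

```bash
cat > st.py <<'E'
from h import *
from scipy.spatial.transform import Rotation as Ro
o=r.get_obs(); q=o['eef_rot']; R=Ro.from_quat(np.r_[q[1:],q[0]]).as_matrix(); O=np.load('o.npy'); c,s=np.cos(O[2]),np.sin(O[2])
p=o['ee_pos'];d=p[:2]-O[:2]; f=o['ft_force']; m=o['ft_torque']
D=np.array([[c,s,0],[-s,c,0],[0,0,1]]); Rd=D@R
print('t %.2f'%o['clock'],'world',np.round(p*1000,1),'disp',np.round(1000*np.array([c*d[0]+s*d[1],-s*d[0]+c*d[1],p[2]]),1))
print('F disp',np.round(D@f,2),'M',np.round(D@m,3),'w',round(float(o['gripper_width'])*1000,2))
print('pitch(deg, low end out +) %.2f roll %.2f yaw %.2f'%(np.degrees(np.arctan2(Rd[0,2],-Rd[2,2])),np.degrees(np.arctan2(Rd[1,2],-Rd[2,2])),np.degrees(np.arctan2(Rd[1,0],Rd[0,0]))))
t=np.array([0,0,-1.]) ;print('q',np.round(o['qpos'],2))
E
python3 st.py
```

```text
t 2.40 world [525.3 221.1 390.3] disp [ 45.6  64.9 390.3]
F disp [ 0.06 -0.35 -0.96] M [ 0.012  0.008 -0.035] w 87.01
pitch(deg, low end out +) -0.34 roll 0.25 yaw 0.49
q [0.26 0.04 1.45 0.01 1.66 1.78]
```

Call:
send_rows:
  increments: "0.087 0.008 0.002 -0.03 -0.04 -0.06 -0.08; 0.087 0 0 -0.03 0 0 0; 0.087 0 0 -0.02 0 0 0; 0.087 0 0 -0.01 0 0 0; 0.087 0 0 0 0 0 0"

```text
clock: 2.9
ee_pos: [0.5341, 0.2172, 0.2982]
eef_rot: [0.001, 1.0, 0.018, 0.001]
ft_force: [-0.3, -0.3, -0.4]
gripper_width: 0.0865
```

```bash
python3 st.py; python3 -c "
from h import *
snap('side','s1');im=cv2.imread('pics/s1.png')[140:340,160:400];cv2.imwrite('pics/s1z.png',cv2.resize(im,None,fx=3,fy=3,interpolation=2))"
```

```text
t 2.90 world [534.1 217.2 298.2] disp [ 54.2  60.6 298.2]
F disp [-0.33 -0.3  -0.36] M [ 0.041 -0.01  -0.006] w 86.5
pitch(deg, low end out +) 0.13 roll -0.07 yaw -0.35
q [ 0.25  0.07  1.59 -0.    1.48  1.79]
```

View pics/s1z.png

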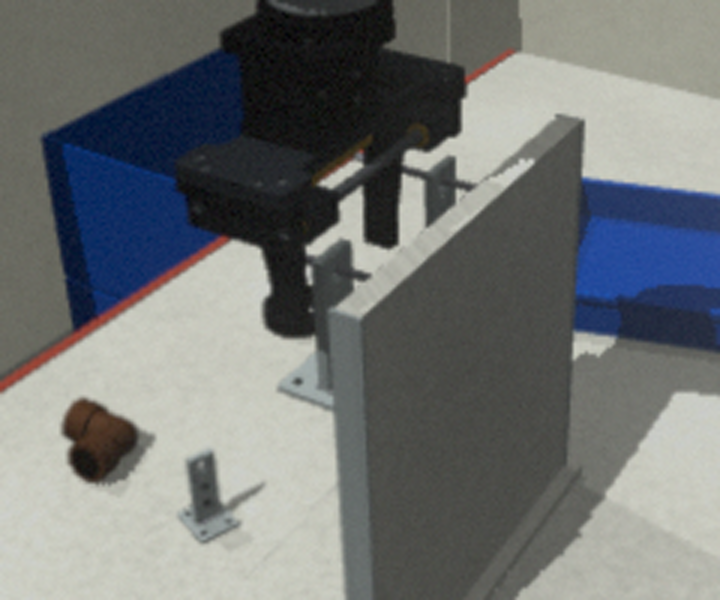

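The near finger (285,300) stands beside the blade (330,270), the far one is at (385,210), and nothing touches. I'll shift the tool and lower it further.

Call:
send_rows:
  increments: "0.087 0 0.005 -0.008 0 0 0.05; 0.087 0 0 -0.007 0 0 0; 0.087 0 0 0 0 0 0; 0.087 0 0 0 0 0 0"

```text
clock: 3.35
ee_pos: [0.5364, 0.2225, 0.2872]
eef_rot: [-0.0, 1.0, 0.02, 0.005]
ft_force: [1.0, 0.5, 0.8]
gripper_width: 0.0869
```

```bash
for i in 1; do python3 st.py; done; python3 -c "
from h import *
for i in range(4):
  r.snapshot('top'); o=r.get_obs(); print(np.round(o['ee_pos']*1000,2),np.round(o['ft_force'],2))"
```

```text
t 3.35 world [536.4 222.5 287.2] disp [ 56.7  65.8 287.2]
F disp [1.04 0.43 0.83] M [-0.005 -0.    -0.034] w 86.92
pitch(deg, low end out +) 0.56 roll 0.02 yaw -0.08
q [ 0.26  0.08  1.6  -0.    1.45  1.79]
[536.41 222.46 287.19] [ 0.08 -0.1   0.23]
[536.4  222.42 287.18] [-0.29 -0.5  -0.7 ]
[536.38 222.4  287.16] [-0.21  0.46 -0.88]
[536.36 222.38 287.1 ] [-1.02  0.47 -0.01]
```

Call:
send_rows:
  increments: "0.087 -0.003 0 -0.004 0 0.09 0; 0.087 0 0 0 0 0 0; 0.087 0 0 0 0 0 0"

```text
clock: 3.85
ee_pos: [0.5332, 0.2225, 0.2832]
eef_rot: [-0.0, 1.0, 0.02, -0.0]
ft_force: [-0.5, -0.2, -0.3]
gripper_width: 0.0871
```

```bash
python3 st.py
```

```text
t 3.85 world [533.2 222.5 283.2] disp [ 53.5  65.9 283.2]
F disp [-0.52 -0.2  -0.3 ] M [0.015 0.039 0.009] w 87.11
pitch(deg, low end out +) -0.01 roll 0.05 yaw -0.08
q [0.26 0.08 1.6  0.   1.46 1.79]
```

Call:
send_rows:
  increments: "0.06 0 0 0 0 0 0; 0.045 0 0 0 0 0 0; 0.036 0 0 0 0 0 0; 0.03 0 0 0 0 0 0; 0.03 0 0 0 0 0 0; 0.03 0 0 0 0 0 0; 0.03 0 0 0 0 0 0; 0.03 0 0 0 0 0 0"
  grip_force: 6

```text
clock: 4.65
ee_pos: [0.5333, 0.2225, 0.2833]
eef_rot: [-0.0, 1.0, 0.02, -0.0]
ft_force: [-0.8, 0.4, -0.3]
gripper_width: 0.0336
```

```bash
python3 st.py
```

```text
t 4.65 world [533.3 222.5 283.3] disp [ 53.6  65.9 283.3]
F disp [-0.75  0.39 -0.31] M [0.034 0.018 0.019] w 33.59
pitch(deg, low end out +) 0.00 roll 0.05 yaw -0.08
q [0.26 0.08 1.6  0.   1.46 1.79]
```

Call:
send_rows:
  increments: "0.03 0 0 0 0 0 0; 0.03 0 0 0 0 0 0; 0.028 0 0 0 0 0 0; 0.028 0 0 0 0 0 0"
  grip_force: 50

```text
clock: 5.05
ee_pos: [0.5332, 0.2225, 0.2832]
eef_rot: [-0.001, 1.0, 0.02, -0.0]
ft_force: [0.2, 0.3, 0.1]
gripper_width: 0.0313
```

```bash
cat > f.py <<'E'
from h import *
import sys
n=int(sys.argv[1]) if len(sys.argv)>1 else 3
F=[];M=[]
for i in range(n):
    r.snapshot('top'); o=r.get_obs(); F.append(o['ft_force']);M.append(o['ft_torque'])
print('meanF',np.round(np.mean(F,0),2),'M',np.round(np.mean(M,0),3))
E
python3 st.py; python3 f.py
```

```text
t 5.05 world [533.2 222.5 283.2] disp [ 53.6  66.  283.2]
F disp [0.25 0.25 0.14] M [ 0.059 -0.024 -0.037] w 31.26
pitch(deg, low end out +) -0.00 roll 0.06 yaw -0.08
q [0.26 0.08 1.6  0.   1.46 1.79]
meanF [ 0.12  0.47 -0.19] M [0.041 0.015 0.014]
```

Call:
send_rows:
  increments: "0.028 0 0 0.001 0 0 0; 0.028 0 0 0.001 0 0 0; 0.028 0 0 0.001 0 0 0; 0.028 0 0 0 0 0 0"

```text
clock: 5.6
ee_pos: [0.5324, 0.2222, 0.2848]
eef_rot: [-0.0, 1.0, 0.02, -0.002]
ft_force: [-0.6, -0.8, -2.3]
gripper_width: 0.0311
```

```bash
python3 st.py; python3 f.py
```

```text
t 5.60 world [532.4 222.2 284.8] disp [ 52.7  65.7 284.8]
F disp [-0.62 -0.73 -2.32] M [-0.012  0.022  0.01 ] w 31.05
pitch(deg, low end out +) -0.18 roll 0.01 yaw -0.08
q [0.26 0.08 1.6  0.   1.46 1.79]
meanF [ 0.24 -0.22 -2.63] M [ 0.044  0.038 -0.011]
```

Call:
send_rows:
  increments: "0.028 0.001 0 0.0015 0 0 0; 0.028 0 0 0 0 0 0"

```text
clock: 5.95
ee_pos: [0.5335, 0.2222, 0.2862]
eef_rot: [-0.0, 1.0, 0.02, -0.002]
ft_force: [0.1, 0.7, -2.2]
gripper_width: 0.0318
```

```bash
python3 st.py; python3 f.py
```

```text
t 5.95 world [533.5 222.2 286.2] disp [ 53.8  65.6 286.2]
F disp [ 0.11  0.74 -2.2 ] M [0.014 0.033 0.014] w 31.81
pitch(deg, low end out +) -0.18 roll 0.01 yaw -0.08
q [0.26 0.08 1.59 0.   1.47 1.79]
meanF [ 0.02  0.2  -2.85] M [0.052 0.013 0.004]
```

Call:
send_rows:
  increments: "0.028 0 0 0.0015 0 0 0; 0.028 0 0 0 0 0 0"

```text
clock: 6.3
ee_pos: [0.5332, 0.2222, 0.2875]
eef_rot: [0.0, 1.0, 0.02, -0.002]
ft_force: [-0.3, -0.6, -2.4]
gripper_width: 0.0311
```

```bash
python3 st.py; python3 f.py
```

```text
t 6.30 world [533.2 222.2 287.5] disp [ 53.5  65.6 287.5]
F disp [-0.3  -0.61 -2.42] M [-0.044 -0.049  0.013] w 31.14
pitch(deg, low end out +) -0.22 roll 0.00 yaw -0.08
q [0.26 0.08 1.59 0.   1.47 1.79]
meanF [-0.05 -0.21 -2.63] M [0.017 0.012 0.004]
```

Call:
send_rows:
  increments: "0.028 0 0 0.0015 0 0 0; 0.028 0 0 0 0 0 0"

```text
clock: 6.65
ee_pos: [0.533, 0.2222, 0.2888]
eef_rot: [0.0, 1.0, 0.02, -0.002]
ft_force: [1.7, -0.5, -3.0]
gripper_width: 0.0314
```

```bash
python3 st.py; python3 f.py
```

```text
t 6.65 world [533.  222.2 288.8] disp [ 53.3  65.6 288.8]
F disp [ 1.63 -0.6  -2.97] M [ 0.063 -0.067 -0.01 ] w 31.44
pitch(deg, low end out +) -0.25 roll -0.00 yaw -0.08
q [0.26 0.08 1.59 0.   1.47 1.79]
meanF [ 0.01 -0.45 -2.87] M [0.007 0.03  0.002]
```

Call:
send_rows:
  increments: "0.028 0 0 0.001 0 0 0; 0.028 0 0 0 0 0 0"

```text
clock: 7.0
ee_pos: [0.5328, 0.2221, 0.2893]
eef_rot: [0.0, 1.0, 0.02, -0.003]
ft_force: [-0.1, -0.0, -2.1]
gripper_width: 0.0311
```

```bash
python3 st.py; python3 f.py
```

```text
t 7.00 world [532.8 222.1 289.3] disp [ 53.1  65.6 289.3]
F disp [-0.06 -0.03 -2.14] M [ 0.031  0.006 -0.059] w 31.09
pitch(deg, low end out +) -0.30 roll -0.01 yaw -0.08
q [0.26 0.08 1.59 0.   1.47 1.79]
meanF [ 0.58  0.08 -3.05] M [ 0.024 -0.033 -0.001]
```

Call:
send_rows:
  increments: "0.028 0 0 0.001 0 0 0; 0.028 0 0 0 0 0 0"

```text
clock: 7.35
ee_pos: [0.5327, 0.2221, 0.2893]
eef_rot: [0.0, 1.0, 0.02, -0.003]
ft_force: [-0.7, 0.5, -3.0]
gripper_width: 0.0315
```

```bash
python3 st.py; python3 f.py
```

```text
t 7.35 world [532.7 222.1 289.3] disp [ 53.   65.5 289.3]
F disp [-0.63  0.57 -2.98] M [ 0.006 -0.017 -0.015] w 31.47
pitch(deg, low end out +) -0.35 roll -0.02 yaw -0.08
q [0.26 0.08 1.59 0.   1.47 1.79]
meanF [ 0.47  0.25 -4.25] M [ 0.011 -0.056 -0.02 ]
```

Call:
send_rows:
  increments: "0.028 0.001 0 -0.0015 0 0.05 0; 0.028 0 0.001 -0.0015 0 0 0; 0.028 0 0.0015 0 0 0 0; 0.028 0 0 0 0 0 0"

```text
clock: 7.9
ee_pos: [0.5341, 0.2248, 0.2872]
eef_rot: [0.0, 1.0, 0.02, -0.005]
ft_force: [0.3, -0.5, -2.5]
gripper_width: 0.0314
```

```bash
python3 st.py; python3 f.py 2
```

```text
t 7.90 world [534.1 224.8 287.2] disp [ 54.5  68.2 287.2]
F disp [ 0.23 -0.47 -2.52] M [ 0.02   0.018 -0.053] w 31.44
pitch(deg, low end out +) -0.60 roll 0.01 yaw -0.09
q [0.26 0.09 1.58 0.   1.47 1.79]
meanF [-0.2  -0.22 -3.32] M [-0.007 -0.05   0.004]
```

Call:
send_rows:
  increments: "0.028 0 0.001 0 0 0 0; 0.028 0 0 0 0 0 0"

```text
clock: 8.2
ee_pos: [0.534, 0.2258, 0.2873]
eef_rot: [0.0, 1.0, 0.02, -0.005]
ft_force: [-0.5, -0.1, -2.3]
gripper_width: 0.0313
```

```bash
python3 st.py; python3 f.py 2
```

```text
t 8.20 world [534.  225.8 287.3] disp [ 54.5  69.2 287.3]
F disp [-0.55 -0.1  -2.34] M [ 0.02  -0.015  0.016] w 31.26
pitch(deg, low end out +) -0.59 roll -0.00 yaw -0.08
q [0.26 0.09 1.58 0.   1.48 1.79]
meanF [ 0.41 -0.57 -2.66] M [ 0.032  0.01  -0.027]
```

Call:
send_rows:
  increments: "0.028 0 0.001 0 0 0 0; 0.028 0 0 0 0 0 0"

```text
clock: 8.5
ee_pos: [0.5341, 0.226, 0.2873]
eef_rot: [0.001, 1.0, 0.02, -0.005]
ft_force: [-0.1, 1.1, -3.1]
gripper_width: 0.0312
```

```bash
python3 st.py; python3 f.py 2
```

```text
t 8.50 world [534.1 226.  287.3] disp [ 54.5  69.4 287.3]
F disp [-0.05  1.07 -3.13] M [-0.042  0.06   0.   ] w 31.15
pitch(deg, low end out +) -0.60 roll -0.09 yaw -0.11
q [0.26 0.09 1.58 0.   1.48 1.79]
meanF [ 0.4  -1.19 -2.31] M [-0.125 -0.014  0.02 ]
```

Call:
send_rows:
  increments: "0.028 0 -0.003 -0.001 0 -0.1 0; 0.028 0.006 0.0002 0 0 0 0; 0.028 0.006 0.0002 0 0 0 0; 0.028 0 0 0 0 0 0"

```text
clock: 9.0
ee_pos: [0.5471, 0.2237, 0.2864]
eef_rot: [0.0, 1.0, 0.02, 0.001]
ft_force: [0.7, -0.1, -2.8]
gripper_width: 0.0313
```

```bash
python3 st.py
```

```text
t 9.00 world [547.1 223.7 286.4] disp [ 67.5  66.6 286.4]
F disp [ 0.72 -0.13 -2.79] M [0.019 0.026 0.002] w 31.31
pitch(deg, low end out +) 0.10 roll -0.03 yaw -0.09
q [ 0.26  0.11  1.56 -0.    1.46  1.79]
```

Call:
send_rows:
  increments: "0.028 0.006 0.0002 0 0 0 0; 0.028 0.006 0.0002 0 0 0 0; 0.028 0.004 0.0002 0 0 0 0; 0.028 0.002 0 0 0 0 0; 0.028 0 0 0 0 0 0"

```text
clock: 9.5
ee_pos: [0.5673, 0.2245, 0.286]
eef_rot: [0.0, 1.0, 0.02, 0.001]
ft_force: [0.7, 0.5, -2.2]
gripper_width: 0.0313
```

```bash
python3 st.py
```

```text
t 9.50 world [567.3 224.5 286. ] disp [ 87.7  66.5 286. ]
F disp [ 0.69  0.44 -2.24] M [ 0.049  0.046 -0.029] w 31.31
pitch(deg, low end out +) 0.07 roll -0.03 yaw -0.10
q [ 0.25  0.16  1.51 -0.    1.47  1.78]
```

Next, slow feeling steps.

Call:
send_rows:
  increments: "0.028 0.002 0 0.0002 0 0 0; 0.028 0.002 0 0 0 0 0; 0.028 0 0 0 0 0 0"

```text
clock: 9.8
ee_pos: [0.5714, 0.2245, 0.2861]
eef_rot: [0.0, 1.0, 0.02, 0.0]
ft_force: [-0.9, -0.1, -3.4]
gripper_width: 0.0314
```

```bash
python3 st.py;python3 f.py 2
```

```text
t 9.80 world [571.4 224.5 286.1] disp [ 91.8  66.4 286.1]
F disp [-0.93 -0.08 -3.37] M [ 0.054  0.    -0.005] w 31.36
pitch(deg, low end out +) 0.04 roll -0.03 yaw -0.10
q [ 0.25  0.17  1.5  -0.    1.47  1.78]
meanF [-0.57 -0.56 -2.48] M [ 0.013  0.023 -0.001]
```

Call:
send_rows:
  increments: "0.028 0.0015 0 0 0 0 0; 0.028 0 0 0 0 0 0"

```text
clock: 10.1
ee_pos: [0.5727, 0.2246, 0.2862]
eef_rot: [0.0, 1.0, 0.02, 0.0]
ft_force: [0.0, -0.1, -2.3]
gripper_width: 0.0312
```

```bash
python3 st.py;python3 f.py 2
```

```text
t 10.10 world [572.7 224.6 286.2] disp [ 93.1  66.4 286.2]
F disp [ 0.02 -0.05 -2.29] M [0.003 0.062 0.001] w 31.2
pitch(deg, low end out +) 0.05 roll -0.02 yaw -0.09
q [ 0.25  0.17  1.5  -0.    1.47  1.78]
meanF [ 0.02  0.03 -2.53] M [-0.011  0.04  -0.036]
```

Call:
send_rows:
  increments: "0.028 0.0015 0 0 0 0 0; 0.028 0 0 0 0 0 0"

```text
clock: 10.4
ee_pos: [0.5742, 0.2246, 0.2863]
eef_rot: [0.0, 1.0, 0.02, 0.0]
ft_force: [0.6, -0.2, -2.1]
gripper_width: 0.0312
```

```bash
python3 st.py;python3 f.py 2
```

```text
t 10.40 world [574.2 224.6 286.3] disp [ 94.5  66.3 286.3]
F disp [ 0.61 -0.2  -2.14] M [-0.001  0.005  0.043] w 31.24
pitch(deg, low end out +) 0.04 roll -0.02 yaw -0.08
q [ 0.25  0.17  1.5  -0.    1.47  1.78]
meanF [ 0.64 -0.11 -2.57] M [0.033 0.022 0.01 ]
```

Call:
send_rows:
  increments: "0.028 0.0015 0 0 0 0 0; 0.028 0 0 0 0 0 0"

```text
clock: 10.7
ee_pos: [0.5756, 0.2247, 0.2862]
eef_rot: [0.0, 1.0, 0.02, 0.0]
ft_force: [0.3, -0.1, -1.4]
gripper_width: 0.0314
```

```bash
python3 st.py;python3 f.py 2
```

```text
t 10.70 world [575.6 224.7 286.2] disp [ 96.   66.3 286.2]
F disp [ 0.25 -0.1  -1.37] M [ 0.036  0.008 -0.013] w 31.38
pitch(deg, low end out +) 0.03 roll -0.02 yaw -0.08
q [ 0.24  0.18  1.49 -0.    1.47  1.78]
meanF [-0.52 -0.26 -2.13] M [ 0.011 -0.021 -0.012]
```

Call:
send_rows:
  increments: "0.028 0.0015 0 0 0 0 0; 0.028 0 0 0 0 0 0"

```text
clock: 11.0
ee_pos: [0.577, 0.2247, 0.2862]
eef_rot: [0.0, 1.0, 0.02, 0.0]
ft_force: [-0.8, 0.2, -1.5]
gripper_width: 0.0315
```

```bash
python3 st.py;python3 f.py 2
```

```text
t 11.00 world [577.  224.7 286.2] disp [ 97.3  66.3 286.2]
F disp [-0.79  0.19 -1.47] M [0.015 0.087 0.054] w 31.49
pitch(deg, low end out +) 0.00 roll -0.02 yaw -0.08
q [ 0.24  0.18  1.49 -0.    1.47  1.77]
meanF [-0.24  0.29 -2.48] M [ 0.     0.063 -0.053]
```

Call:
send_rows:
  increments: "0.028 0.0015 0 0 0 0 0; 0.028 0 0 0 0 0 0"

```text
clock: 11.3
ee_pos: [0.5774, 0.2248, 0.2861]
eef_rot: [0.0, 1.0, 0.02, -0.001]
ft_force: [-2.6, -0.8, -2.1]
gripper_width: 0.0312
```

```bash
python3 st.py;python3 f.py 2
```

```text
t 11.30 world [577.4 224.8 286.1] disp [ 97.7  66.3 286.1]
F disp [-2.6  -0.72 -2.05] M [ 0.033  0.337 -0.033] w 31.22
pitch(deg, low end out +) -0.15 roll -0.03 yaw -0.06
q [0.24 0.18 1.48 0.   1.48 1.77]
meanF [-2.97 -0.14 -1.18] M [-0.048  0.477 -0.002]
```

Call:
send_rows:
  increments: "0.028 0.0015 0 0 0 0 0; 0.028 0 0 0 0 0 0"

```text
clock: 11.6
ee_pos: [0.5775, 0.2247, 0.286]
eef_rot: [0.001, 1.0, 0.021, -0.003]
ft_force: [-2.1, -1.0, -0.5]
gripper_width: 0.0315
```

```bash
python3 st.py;python3 f.py 2
```

```text
t 11.60 world [577.5 224.7 286. ] disp [ 97.8  66.3 286. ]
F disp [-2.11 -0.88 -0.54] M [-0.037  0.418 -0.02 ] w 31.48
pitch(deg, low end out +) -0.35 roll -0.05 yaw -0.04
q [0.24 0.19 1.48 0.   1.48 1.77]
meanF [-5.48 -0.83 -1.08] M [-0.037  0.73  -0.   ]
```

Call:
send_rows:
  increments: "0.028 0.0015 0 0 0 0 0; 0.028 0 0 0 0 0 0"

```text
clock: 11.9
ee_pos: [0.5775, 0.2248, 0.2859]
eef_rot: [0.001, 1.0, 0.021, -0.005]
ft_force: [-2.8, -1.0, 0.2]
gripper_width: 0.0317
```

```bash
python3 st.py;python3 f.py 2
```

```text
t 11.90 world [577.5 224.8 285.9] disp [ 97.9  66.3 285.9]
F disp [-2.8  -0.91  0.2 ] M [-0.058  0.528 -0.025] w 31.67
pitch(deg, low end out +) -0.55 roll -0.07 yaw -0.02
q [0.24 0.19 1.48 0.   1.48 1.77]
meanF [-5.77 -0.17 -0.04] M [-0.09   0.841  0.012]
```

Contact with the bend came at TCP x of about 97.5 in the display frame. From that I'll compute a clearance path over the turned-up end.

```bash
cat > plan.py <<'E'
import numpy as np
from scipy.optimize import minimize
def hook(adeg):
    a=np.radians(adeg);th=np.radians(52)
    ph=np.linspace(0,th,60);c=np.c_[10*np.sin(ph),10*(1-np.cos(ph))];tg=ph
    n=60;L=np.linspace(0,12,n)[1:];e=c[-1]+L[:,None]*[np.cos(th),np.sin(th)]
    s0=np.linspace(-40,0,200)[:-1]
    bent=np.r_[c,e];tb=np.r_[ph,np.full(len(e),th)]+a
    R=np.array([[np.cos(a),-np.sin(a)],[np.sin(a),np.cos(a)]]);bent=bent@R.T
    C=np.r_[np.c_[s0,0*s0],bent];T=np.r_[0*s0,tb]
    nrm=np.c_[-np.sin(T),np.cos(T)]
    q=np.linspace(0,2*np.pi,90);ball=bent[-1]+5*np.c_[np.cos(q),np.sin(q)]
    arc=np.r_[0,np.cumsum(np.linalg.norm(np.diff(C,axis=0),axis=1))]-40
    return C,T,arc,np.r_[C+3*nrm,C-3*nrm,ball]
def clear(h,t,surf):
    n=np.array([np.cos(t),np.sin(t)]);v=np.array([-np.sin(t),np.cos(t)]) # blade normal out, blade up
    d=surf-h;u=d@n;w=d@v;m=abs(u)<=4.02
    return 6-np.abs(w[m]).max() if m.any() else 6
def best(arcs,t,H):
    C,T,arc,surf=H
    i=np.argmin(abs(arc-arcs));c=C[i];v=np.array([-np.sin(t),np.cos(t)])
    o=np.linspace(-4,4,161);k=[clear(c+x*v,t,surf) for x in o];j=int(np.argmax(k));return c+o[j]*v,k[j]
if __name__=='__main__':
  for a in (4,7,9):
    H=hook(a);print('a',a,'ball',np.round(H[0][-1],1),'end arc',H[2][-1])
    for s in np.arange(-6,28,2.):
        print(s,end=': ')
        for td in (0,8,16,24,30,36,40,44):
            h,k=best(s,np.radians(td),H);print('%2d(%.1f,%.1f|%.1f)'%(td,h[0],h[1],k),end=' ')
        print()
E
python3 plan.py
```

```text
a 4 ball [14.3 14.3] end arc 21.0756226304511
-6.0:  0(-6.0,0.0|3.0)  8(-6.0,0.0|2.4) 16(-6.0,0.0|1.7) 24(-6.0,0.0|1.0) 30(-6.0,0.0|0.3) 36(-6.1,0.0|-0.5) 40(-6.1,0.1|-1.1) 44(-6.2,0.2|-1.8) 
-4.0:  0(-4.0,0.0|3.0)  8(-4.0,0.0|2.4) 16(-4.0,0.0|1.8) 24(-4.1,0.1|1.0) 30(-4.1,0.1|0.4) 36(-4.2,0.2|-0.3) 40(-4.2,0.3|-0.9) 44(-4.4,0.4|-1.5) 
-2.0:  0(-2.0,0.2|2.7)  8(-2.0,0.1|2.5) 16(-2.1,0.2|2.0) 24(-2.2,0.3|1.3) 30(-2.2,0.4|0.7) 36(-2.4,0.5|0.0) 40(-2.5,0.6|-0.5) 44(-2.7,0.7|-1.1) 
0.0:  0(0.0,0.9|2.1)  8(-0.1,0.4|2.6) 16(-0.2,0.5|2.2) 24(-0.3,0.6|1.7) 30(-0.4,0.7|1.1) 36(-0.6,0.8|0.5) 40(-0.8,0.9|-0.0) 44(-1.0,1.0|-0.6) 
2.0:  0(2.0,2.1|0.9)  8(1.8,1.4|1.8) 16(1.8,0.9|2.4) 24(1.6,1.1|2.1) 30(1.5,1.2|1.7) 36(1.2,1.3|1.1) 40(1.0,1.4|0.6) 44(0.8,1.5|0.2) 
4.0:  0(3.8,3.6|-0.6)  8(3.6,2.8|0.7) 16(3.5,2.3|1.6) 24(3.5,1.7|2.2) 30(3.5,1.7|2.2) 36(3.2,1.9|1.8) 40(3.0,2.1|1.4) 44(2.8,2.2|1.0) 
6.0:  0(5.5,6.1|-3.4)  8(5.2,4.0|-0.3) 16(5.1,3.5|0.8) 24(5.1,3.1|1.6) 30(5.1,2.9|2.0) 36(5.2,2.6|2.4) 40(5.0,2.7|2.2) 44(4.8,2.9|2.0) 
8.0:  0(6.9,7.5|-4.4)  8(6.6,6.3|-2.1) 16(6.6,4.7|0.1) 24(6.5,4.4|1.0
[... 5752 characters left out ...]
12.9|-0.8) 30(11.3,13.2|-0.2) 36(11.2,13.3|0.3) 40(11.1,13.4|0.6) 44(11.0,13.4|0.9) 
20.0:  0(12.5,11.1|-3.4)  8(12.8,12.5|-2.1) 16(12.8,13.5|-1.0) 24(12.7,14.1|-0.2) 30(12.6,14.5|0.3) 36(12.4,14.8|0.7) 40(12.3,14.9|1.0) 44(12.3,14.9|1.0) 
22.0:  0(13.0,11.5|-3.1)  8(13.4,12.9|-1.6) 16(13.4,14.0|-0.6) 24(13.3,14.7|0.2) 30(13.2,15.2|0.6) 36(13.0,15.5|0.9) 40(13.0,15.5|1.0) 44(13.0,15.5|1.0) 
24.0:  0(13.0,11.5|-3.1)  8(13.4,12.9|-1.6) 16(13.4,14.0|-0.6) 24(13.3,14.7|0.2) 30(13.2,15.2|0.6) 36(13.0,15.5|0.9) 40(13.0,15.5|1.0) 44(13.0,15.5|1.0) 
26.0:  0(13.0,11.5|-3.1)  8(13.4,12.9|-1.6) 16(13.4,14.0|-0.6) 24(13.3,14.7|0.2) 30(13.2,15.2|0.6) 36(13.0,15.5|0.9) 40(13.0,15.5|1.0) 44(13.0,15.5|1.0)
```

```bash
cat > path.py <<'E'
from plan import *; import sys
from bench import r
from scipy.spatial.transform import Rotation as Ro
# usage: path.py a S zc delta s:t s:t ... ; prints per-leg world increments from the measured pose
a,S,zc,dl=map(float,sys.argv[1:5]); H=hook(a); O=np.load('o.npy');c,s_=np.cos(O[2]),np.sin(O[2])
yc=66.4
ob=r.get_obs();q=ob['eef_rot'];R=Ro.from_quat(np.r_[q[1:],q[0]]).as_matrix();D=np.array([[c,s_,0],[-s_,c,0],[0,0,1]]);z=(D@R)[:,2]
t0=np.degrees(np.arctan2(z[0],-z[2]));p=D@(ob['ee_pos']-[O[0],O[1],0])*1000
# current hole & clearance
def hole(p,t): return np.array([p[0]-S-3.8*np.sin(t)+dl*np.cos(t),p[2]-(zc)+3.8*np.cos(t)+dl*np.sin(t)-3.8])
tr=np.radians(t0);h=hole(p,tr);print('now',np.round(p,1),'tilt %.1f'%t0,'hole',np.round(h,2),'clr %.2f'%clear(h,tr,H[3]), 'arc %.1f'%H[2][np.argmin(np.linalg.norm(H[0]-h,axis=1))],'F',np.round(D@ob['ft_force'],1))
for a_ in sys.argv[5:]:
    s,t=map(float,a_.split(':'));th=np.radians(t)
    C,T,arc,_=H
    if s<=21: h,k=best(s,th,H)
    else: h=C[-1]+(s-21.07)*np.array([np.cos(T[-1]),np.sin(T[-1])]);k=clear(h,th,H[3])
    n=np.array([S+h[0]+3.8*np.sin(th)-dl*np.cos(th),yc,zc+3.8+h[1]-3.8*np.cos(th)-dl*np.sin(th)])
    d=D.T@(n-p); w=D.T@np.array([0,-(t-t0)/6,0])
    print(a_,'tcp',np.round(n,1),'clr %.1f'%k,'| d(m) %.4f %.4f %.4f  w %.2f %.2f 0'%(*(d/1000),w[0],w[1]))
    p,t0=n,t
E
python3 path.py 7 96.9 286.2 0 -4:0 -2:6 0:12 2:20 4:28 6:36 8:42 10:46 12:48 14:48 16:48 18:48 20:48 23:48 26:48 30:48
```

```text
now [ 98.   66.3 285.9] tilt -0.5 hole [ 1.09 -0.26] clr -1.14 arc 1.1 F [-5.8  0.4  0.2]
-4:0 tcp [ 92.9  66.4 286.2] clr 3.0 | d(m) -0.0051 -0.0001 0.0003  w 0.00 -0.09 0
-2:6 tcp [ 95.3  66.4 286.3] clr 2.7 | d(m) 0.0024 0.0001 0.0001  w 0.04 -1.00 0
0:12 tcp [ 97.6  66.4 286.7] clr 2.5 | d(m) 0.0023 0.0001 0.0004  w 0.04 -1.00 0
2:20 tcp [ 99.9  66.4 287.4] clr 2.4 | d(m) 0.0023 0.0001 0.0007  w 0.06 -1.33 0
4:28 tcp [102.1  66.4 288.5] clr 2.3 | d(m) 0.0022 0.0001 0.0011  w 0.06 -1.33 0
6:36 tcp [104.1  66.4 289.9] clr 2.3 | d(m) 0.0020 0.0001 0.0014  w 0.06 -1.33 0
8:42 tcp [105.8  66.4 291.5] clr 2.3 | d(m) 0.0017 0.0001 0.0016  w 0.04 -1.00 0
10:46 tcp [107.3  66.4 293.2] clr 2.3 | d(m) 0.0015 0.0001 0.0017  w 0.03 -0.67 0
12:48 tcp [108.5  66.4 294.7] clr 2.2 | d(m) 0.0012 0.0000 0.0015  w 0.01 -0.33 0
14:48 tcp [109.1  66.4 296.9] clr 1.5 | d(m) 0.0006 0.0000 0.0022  w 0.00 0.00 0
16:48 tcp [109.9  66.4 298.8] clr 1.1 | d(m) 0.0008 0.0000 0.0019  w 0.00 0.00 0
18:48 tcp [111.2  66.4 300.3] clr 1.0 | d(m) 0.0013 0.0001 0.0015  w 0.00 0.00 0
20:48 tcp [112.6  66.4 301.8] clr 1.0 | d(m) 0.0013 0.0001 0.0015  w 0.00 0.00 0
23:48 tcp [114.3  66.4 304.2] clr 0.6 | d(m) 0.0017 0.0001 0.0024  w 0.00 0.00 0
26:48 tcp [115.8  66.4 306.7] clr 0.1 | d(m) 0.0015 0.0001 0.0026  w 0.00 0.00 0
30:48 tcp [117.9  66.4 310.2] clr 2.9 | d(m) 0.0021 0.0001 0.0034  w 0.00 0.00 0
```

```bash
sed -i 's/np.array(\[np.cos(T\[-1\]),np.sin(T\[-1\])\])/np.array([np.cos(th),np.sin(th)])/' path.py; python3 path.py 7 96.9 286.2 0 20:48 23:48 26:48 30:48|tail -3
```

```text
23:48 tcp [114.5  66.4 304. ] clr 1.0 | d(m) 0.0020 0.0001 0.0022  w 0.00 0.00 0
26:48 tcp [116.6  66.4 306.2] clr 1.1 | d(m) 0.0020 0.0001 0.0022  w 0.00 0.00 0
30:48 tcp [119.2  66.4 309.2] clr 5.2 | d(m) 0.0027 0.0001 0.0030  w 0.00 0.00 0
```

Call:
send_rows:
  increments: "0.028 -0.005 0 0.0003 0 -0.09 0; 0.028 0.0024 0 0.0001 0.04 -1 0; 0.028 0 0 0 0 0 0; 0.028 0.0023 0 0.0004 0.04 -1 0; 0.028 0 0 0 0 0 0"
  grip_force: 55

```text
clock: 12.5
ee_pos: [0.5776, 0.2243, 0.2843]
eef_rot: [-0.001, 0.994, 0.02, 0.106]
ft_force: [0.3, -0.7, -3.0]
gripper_width: 0.0313
```

```bash
python3 st.py; python3 path.py 7 96.9 286.2 0 0:12 2:20 4:28
```

```text
t 12.50 world [577.6 224.3 284.3] disp [ 97.9  65.8 284.3]
F disp [ 0.27 -0.7  -3.03] M [ 0.024  0.279 -0.031] w 31.29
pitch(deg, low end out +) 12.23 roll -0.13 yaw -0.06
q [ 0.27  0.03  1.67 -0.05  1.24  1.81]
now [ 97.9  65.8 284.3] tilt 12.2 hole [ 0.21 -1.97] clr 0.08 arc 0.0 F [ 0.3 -0.7 -3. ]
0:12 tcp [ 97.6  66.4 286.7] clr 2.5 | d(m) -0.0003 0.0006 0.0024  w -0.00 0.04 0
2:20 tcp [ 99.9  66.4 287.4] clr 2.4 | d(m) 0.0023 0.0001 0.0007  w 0.06 -1.33 0
4:28 tcp [102.1  66.4 288.5] clr 2.3 | d(m) 0.0022 0.0001 0.0011  w 0.06 -1.33 0
```

Call:
send_rows:
  increments: "0.028 -0.0003 0.0006 0.0024 0 0 0; 0.028 0.0012 0.0001 0.001 0.03 -0.7 0; 0.028 0 0 0 0 0 0; 0.028 0.0012 0.0001 0.001 0.03 -0.7 0; 0.028 0 0 0 0 0 0; 0.028 0 0 0 0 0 0"

```text
clock: 13.1
ee_pos: [0.5825, 0.2246, 0.2915]
eef_rot: [-0.003, 0.985, 0.019, 0.174]
ft_force: [2.2, -0.3, -4.2]
gripper_width: 0.0315
```

```bash
python3 st.py; python3 path.py 7 96.9 286.2 0 2:20 4:28 6:36
```

```text
t 13.10 world [582.5 224.6 291.5] disp [102.8  66.  291.5]
F disp [ 2.18 -0.4  -4.18] M [0.035 0.281 0.017] w 31.51
pitch(deg, low end out +) 20.05 roll -0.15 yaw -0.22
q [ 0.29 -0.05  1.76 -0.1   1.1   1.85]
now [102.8  66.  291.5] tilt 20.0 hole [4.63 5.09] clr -0.45 arc 7.5 F [ 2.2 -0.4 -4.2]
2:20 tcp [ 99.9  66.4 287.4] clr 2.4 | d(m) -0.0029 0.0003 -0.0041  w -0.00 0.01 0
4:28 tcp [102.1  66.4 288.5] clr 2.3 | d(m) 0.0022 0.0001 0.0011  w 0.06 -1.33 0
6:36 tcp [104.1  66.4 289.9] clr 2.3 | d(m) 0.0020 0.0001 0.0014  w 0.06 -1.33 0
```

```bash
python3 f.py 2; python3 path.py 7 96.9 286.2 0 2:20 |head -1
```

```text
meanF [-0.08  0.59 -3.86] M [-0.001  0.457  0.018]
now [103.   66.  291.5] tilt 20.1 hole [4.77 5.02] clr -0.34 arc 7.7 F [-0.2 -0.1 -4.1]
```

Call:
send_rows:
  increments: "0.028 -0.002 0.0003 -0.003 0 0 0; 0.028 0 0 0 0 0 0"

```text
clock: 13.4
ee_pos: [0.5815, 0.2249, 0.289]
eef_rot: [-0.003, 0.985, 0.018, 0.174]
ft_force: [-0.2, -0.2, -2.6]
gripper_width: 0.031
```

```bash
python3 f.py 2;  python3 path.py 7 96.9 286.2 0 2:20 3:24 4:28
```

```text
meanF [-0.22  0.27 -2.26] M [0.003 0.399 0.022]
now [102.2  66.4 289.7] tilt 20.1 hole [3.99 3.25] clr 1.05 arc 5.4 F [ 0.   0.3 -2.7]
2:20 tcp [ 99.9  66.4 287.4] clr 2.4 | d(m) -0.0022 -0.0001 -0.0023  w -0.00 0.02 0
3:24 tcp [101.1  66.4 288. ] clr 2.3 | d(m) 0.0012 0.0000 0.0005  w 0.03 -0.67 0
4:28 tcp [102.1  66.4 288.5] clr 2.3 | d(m) 0.0010 0.0000 0.0006  w 0.03 -0.67 0
```

Call:
send_rows:
  increments: "0.028 0 0 0 0.04 -0.85 0; 0.028 0 0 0 0 0 0; 0.028 0 0 0 0 0 0"

```text
clock: 13.8
ee_pos: [0.582, 0.2249, 0.2901]
eef_rot: [-0.004, 0.976, 0.018, 0.218]
ft_force: [-1.1, -0.0, -1.8]
gripper_width: 0.031
```

```bash
python3 f.py 2;  python3 path.py 7 96.9 286.2 0 4:28 5:32
```

```text
meanF [-0.29 -0.54 -2.9 ] M [ 0.01   0.533 -0.023]
now [102.6  66.2 290. ] tilt 25.2 hole [4.03 3.43] clr 1.11 arc 5.5 F [-0.6 -0.8 -3. ]
4:28 tcp [102.1  66.4 288.5] clr 2.3 | d(m) -0.0004 0.0002 -0.0015  w 0.02 -0.46 0
5:32 tcp [103.2  66.4 289.3] clr 2.2 | d(m) 0.0011 0.0000 0.0007  w 0.03 -0.67 0
```

Call:
send_rows:
  increments: "0.028 0.0002 0.0002 -0.001 0.04 -0.95 0; 0.028 0 0 0 0 0 0; 0.028 0 0 0 0 0 0"

```text
clock: 14.2
ee_pos: [0.5833, 0.2248, 0.2898]
eef_rot: [-0.005, 0.964, 0.017, 0.266]
ft_force: [-0.2, 0.6, -1.0]
gripper_width: 0.0312
```

```bash
python3 f.py 2;  python3 path.py 7 96.9 286.2 0 5:32 6:36 8:42
```

```text
meanF [ 0.11  0.14 -2.16] M [0.005 0.622 0.035]
now [103.8  66.  289.5] tilt 30.8 hole [4.96 2.78] clr 1.62 arc 5.8 F [ 0.3  0.  -1.7]
5:32 tcp [103.2  66.4 289.3] clr 2.2 | d(m) -0.0006 0.0003 -0.0003  w 0.01 -0.20 0
6:36 tcp [104.1  66.4 289.9] clr 2.3 | d(m) 0.0010 0.0000 0.0006  w 0.03 -0.67 0
8:42 tcp [105.8  66.4 291.5] clr 2.3 | d(m) 0.0017 0.0001 0.0016  w 0.04 -1.00 0
```

Call:
send_rows:
  increments: "0.028 -0.001 0.0003 0.0015 0 0 0; 0.028 0 0 0 0 0 0"

```text
clock: 14.5
ee_pos: [0.5836, 0.2251, 0.2925]
eef_rot: [-0.005, 0.964, 0.017, 0.266]
ft_force: [0.6, 0.7, -2.1]
gripper_width: 0.0311
```

```bash
python3 f.py 2;  python3 path.py 7 96.9 286.2 0
```

```text
meanF [ 0.05 -0.01 -2.79] M [ 0.005  0.607 -0.004]
now [103.8  66.3 292.1] tilt 30.8 hole [4.99 5.36] clr 0.10 arc 8.2 F [ 0.3  0.1 -3. ]
```

Call:
send_rows:
  increments: "0.028 -0.0005 0 0.0009 0 0 0; 0.028 0 0 0 0 0 0"

```text
clock: 14.8
ee_pos: [0.583, 0.2249, 0.2923]
eef_rot: [-0.005, 0.964, 0.017, 0.265]
ft_force: [0.8, 0.3, -3.3]
gripper_width: 0.0311
```

```bash
python3 f.py 2;  python3 path.py 7 96.9 286.2 0
```

```text
meanF [ 2.64  0.33 -4.79] M [0.063 0.433 0.025]
now [103.3  66.2 292.4] tilt 30.7 hole [4.47 5.68] clr -0.44 arc 8.0 F [ 3.1  0.  -5.1]
```

Call:
send_rows:
  increments: "0.028 -0.0005 0 0.0009 0 0 0; 0.028 0 0 0 0 0 0"

```text
clock: 15.1
ee_pos: [0.5829, 0.2249, 0.2924]
eef_rot: [-0.005, 0.964, 0.017, 0.265]
ft_force: [2.7, 1.3, -5.0]
gripper_width: 0.0317
```

```bash
python3 f.py 2;  python3 path.py 7 96.9 286.2 0
```

```text
meanF [ 4.79  1.1  -5.96] M [0.124 0.248 0.052]
now [103.2  66.2 292.5] tilt 30.7 hole [4.32 5.76] clr -0.59 arc 8.0 F [ 4.8  1.3 -6.2]
```

Call:
send_rows:
  increments: "0.028 0.0008 0 -0.0014 0 0 0; 0.028 0.0008 0 -0.0014 0 0 0; 0.028 0 0 0 0 0 0"

```text
clock: 15.5
ee_pos: [0.5842, 0.2249, 0.2902]
eef_rot: [-0.005, 0.964, 0.017, 0.265]
ft_force: [0.0, -0.6, -3.9]
gripper_width: 0.0312
```

```bash
python3 f.py 2;  python3 path.py 7 96.9 286.2 0
```

```text
meanF [ 0.16 -0.36 -1.92] M [ 0.036  0.602 -0.013]
now [104.7  66.2 290.4] tilt 30.8 hole [5.83 3.7 ] clr 1.38 arc 7.2 F [ 0.2 -0.4 -1.6]
```

Call:
send_rows:
  increments: "0.028 0.0005 0 -0.0009 0 0 0; 0.028 0 0 0 0 0 0"

```text
clock: 15.8
ee_pos: [0.5848, 0.225, 0.2898]
eef_rot: [-0.005, 0.964, 0.017, 0.265]
ft_force: [-0.0, -0.6, -2.5]
gripper_width: 0.031
```

```bash
python3 f.py 2;  python3 path.py 7 96.9 286.2 0
```

```text
meanF [ 0.04 -0.46 -1.9 ] M [-0.018  0.6    0.035]
now [105.3  66.3 290. ] tilt 30.8 hole [6.42 3.23] clr 0.49 arc 7.2 F [-0.1 -0.5 -1.7]
```

Call:
send_rows:
  increments: "0.028 0.0005 0 -0.0009 0 0 0; 0.028 0 0 0 0 0 0"

```text
clock: 16.1
ee_pos: [0.5855, 0.2251, 0.2894]
eef_rot: [-0.005, 0.964, 0.017, 0.266]
ft_force: [-0.6, -0.1, -1.5]
gripper_width: 0.0313
```

```bash
python3 f.py 2;  python3 path.py 7 96.9 286.2 0
```

```text
meanF [-1.35  0.71 -1.05] M [-0.006  0.668  0.008]
now [105.9  66.3 289.5] tilt 30.8 hole [7.02 2.75] clr -0.33 arc 7.4 F [-1.1  0.8 -0.9]
```

```bash
python3 path.py 7 96.9 286.2 0 7:34 8:38 9:42 10:46
```

```text
now [105.9  66.3 289.5] tilt 30.8 hole [7.02 2.75] clr -0.33 arc 7.4 F [-1.1  0.8 -0.9]
7:34 tcp [104.7  66.4 290.7] clr 1.9 | d(m) -0.0011 0.0000 0.0012  w 0.02 -0.53 0
8:38 tcp [105.6  66.4 291.4] clr 2.0 | d(m) 0.0009 0.0000 0.0007  w 0.03 -0.67 0
9:42 tcp [106.5  66.4 292.3] clr 2.1 | d(m) 0.0009 0.0000 0.0009  w 0.03 -0.67 0
10:46 tcp [107.3  66.4 293.2] clr 2.3 | d(m) 0.0008 0.0000 0.0009  w 0.03 -0.67 0
```

Call:
send_rows:
  increments: "0.028 -0.0011 0 0.0012 0.02 -0.53 0; 0.028 0 0 0 0 0 0; 0.028 0 0 0 0 0 0"

```text
clock: 16.5
ee_pos: [0.5844, 0.225, 0.2906]
eef_rot: [-0.006, 0.956, 0.016, 0.292]
ft_force: [-0.3, -0.6, -2.3]
gripper_width: 0.0316
```

```bash
python3 f.py 1;  python3 path.py 7 96.9 286.2 0 8:38 9:42
```

```text
meanF [-0.4   0.66 -2.29] M [0.013 0.676 0.036]
now [104.7  66.3 290.3] tilt 34.0 hole [5.65 3.48] clr 1.70 arc 6.9 F [-0.4  0.7 -2.3]
8:38 tcp [105.6  66.4 291.4] clr 2.0 | d(m) 0.0009 0.0002 0.0011  w 0.03 -0.67 0
9:42 tcp [106.5  66.4 292.3] clr 2.1 | d(m) 0.0009 0.0000 0.0009  w 0.03 -0.67 0
```

Call:
send_rows:
  increments: "0.028 0.0007 0.0002 0.0012 0.03 -0.67 0; 0.028 0 0 0 0 0 0; 0.028 0 0 0 0 0 0"

```text
clock: 16.85
ee_pos: [0.5857, 0.225, 0.2921]
eef_rot: [-0.006, 0.946, 0.016, 0.325]
ft_force: [1.2, 0.3, -0.6]
gripper_width: 0.0312
```

```bash
python3 f.py 1;  python3 path.py 7 96.9 286.2 0 9:42 10:45
```

```text
meanF [ 0.49 -0.81 -2.93] M [0.045 0.712 0.006]
now [106.   66.1 291.8] tilt 37.9 hole [6.77 4.84] clr 1.85 arc 8.8 F [ 0.5 -0.8 -2.9]
9:42 tcp [106.5  66.4 292.3] clr 2.1 | d(m) 0.0005 0.0003 0.0004  w 0.03 -0.68 0
10:45 tcp [107.3  66.4 293.1] clr 2.2 | d(m) 0.0008 0.0000 0.0009  w 0.02 -0.50 0
```

Call:
send_rows:
  increments: "0.028 0.0005 0.0003 0.0007 0.03 -0.68 0; 0.028 0 0 0 0 0 0; 0.028 0 0 0 0 0 0"

```text
clock: 17.2
ee_pos: [0.5873, 0.225, 0.2938]
eef_rot: [-0.007, 0.934, 0.015, 0.358]
ft_force: [0.6, 0.7, -2.1]
gripper_width: 0.0314
```

```bash
python3 f.py 1;  python3 path.py 7 96.9 286.2 0 10:46 11:48
```

```text
meanF [-0.68  0.09 -2.44] M [-0.021  0.812  0.012]
now [107.6  66.1 293.5] tilt 41.9 hole [8.12 6.3 ] clr 1.78 arc 10.7 F [-0.7  0.1 -2.4]
10:46 tcp [107.3  66.4 293.2] clr 2.3 | d(m) -0.0002 0.0003 -0.0003  w 0.03 -0.68 0
11:48 tcp [107.9  66.4 293.9] clr 2.3 | d(m) 0.0006 0.0000 0.0007  w 0.01 -0.33 0
```

Call:
send_rows:
  increments: "0.028 -0.0003 0.0003 -0.0002 0.04 -0.9 0; 0.028 0 0 0 0 0 0; 0.028 0 0 0 0 0 0"

```text
clock: 17.55
ee_pos: [0.588, 0.2247, 0.2945]
eef_rot: [-0.008, 0.916, 0.014, 0.4]
ft_force: [0.7, 0.7, -1.3]
gripper_width: 0.0314
```

```bash
python3 f.py 1;  python3 path.py 7 96.9 286.2 0 11:48 12:48 14:48; python3 st.py | tail -2
python3 -c "
from h import *
snap('side','s2');im=cv2.imread('pics/s2.png')[140:340,160:400];cv2.imwrite('pics/s2z.png',cv2.resize(im,None,fx=3,fy=3,interpolation=2))"
```

```text
meanF [-0.45 -0.62 -2.5 ] M [ 0.015  0.865 -0.056]
now [108.2  65.7 294. ] tilt 47.2 hole [8.46 6.54] clr 2.07 arc 11.1 F [-0.5 -0.6 -2.5]
11:48 tcp [107.9  66.4 293.9] clr 2.3 | d(m) -0.0003 0.0007 -0.0001  w 0.01 -0.14 0
12:48 tcp [108.5  66.4 294.7] clr 2.2 | d(m) 0.0006 0.0000 0.0008  w 0.00 0.00 0
14:48 tcp [109.1  66.4 296.9] clr 1.5 | d(m) 0.0006 0.0000 0.0022  w 0.00 0.00 0
pitch(deg, low end out +) 47.16 roll -0.49 yaw -0.83
q [ 0.36 -0.27  2.11 -0.46  0.56  2.2 ]
```

View pics/s2z.png

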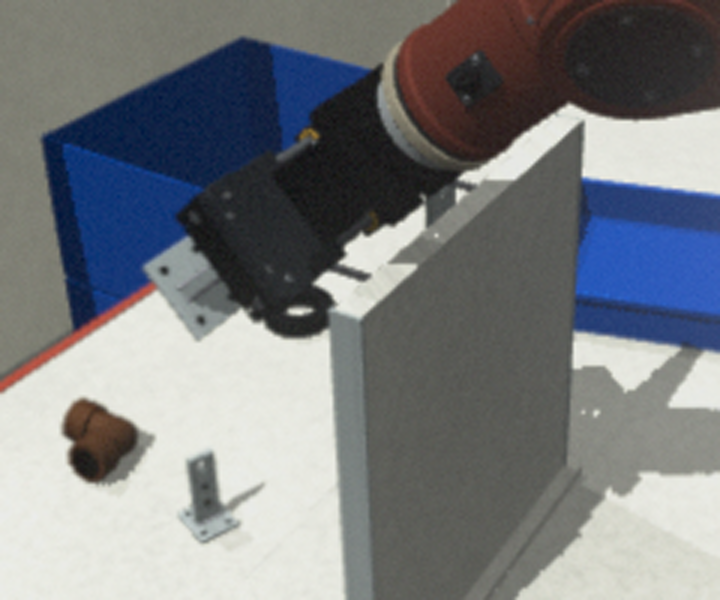

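The picture shows the tool tilted about 47°, with the bracket's base at (185,285) swung outward. The body is clear of the panel, and the force reading is weight only. I'll continue along the end.

Call:
send_rows:
  increments: "0.028 0.0003 0.0007 0.0007 0.01 -0.14 0.1; 0.028 0 0 0 0 0 0; 0.028 0 0 0 0 0 0"

```text
clock: 17.95
ee_pos: [0.5897, 0.2253, 0.2969]
eef_rot: [-0.011, 0.913, 0.018, 0.408]
ft_force: [0.2, 0.6, -3.4]
gripper_width: 0.031
```

```bash
python3 f.py 1;  python3 path.py 7 96.9 286.2 0 12:48 14:48 16:48
```

```text
meanF [ 0.33  1.13 -3.39] M [-0.06   0.853  0.008]
now [110.1  66.4 296.8] tilt 48.1 hole [10.33  9.37] clr 0.33 arc 14.6 F [ 0.4  1.1 -3.4]
12:48 tcp [108.5  66.4 294.7] clr 2.2 | d(m) -0.0015 -0.0000 -0.0021  w -0.00 0.02 0
14:48 tcp [109.1  66.4 296.9] clr 1.5 | d(m) 0.0006 0.0000 0.0022  w 0.00 0.00 0
16:48 tcp [109.9  66.4 298.8] clr 1.1 | d(m) 0.0008 0.0000 0.0019  w 0.00 0.00 0
```

Call:
send_rows:
  increments: "0.028 -0.0008 0 0.0007 0 0 0; 0.028 0 0 0 0 0 0"

```text
clock: 18.2
ee_pos: [0.5889, 0.2252, 0.2978]
eef_rot: [-0.011, 0.913, 0.018, 0.407]
ft_force: [0.8, -0.2, -2.4]
gripper_width: 0.0311
```

```bash
python3 f.py 2;  python3 path.py 7 96.9 286.2 0 15:48 16:48 18:48
```

```text
meanF [ 0.99  0.28 -3.22] M [-0.036  0.835 -0.   ]
now [109.3  66.3 297.6] tilt 48.1 hole [ 9.54 10.13] clr 1.26 arc 14.8 F [ 1.4 -0.  -3.2]
15:48 tcp [109.4  66.4 297.9] clr 1.2 | d(m) 0.0001 0.0001 0.0003  w -0.00 0.02 0
16:48 tcp [109.9  66.4 298.8] clr 1.1 | d(m) 0.0005 0.0000 0.0009  w 0.00 0.00 0
18:48 tcp [111.2  66.4 300.3] clr 1.0 | d(m) 0.0013 0.0001 0.0015  w 0.00 0.00 0
```

Call:
send_rows:
  increments: "0.028 -0.0008 0 0.0007 0 0 0; 0.028 0 0 0 0 0 0"

```text
clock: 18.5
ee_pos: [0.588, 0.2252, 0.2983]
eef_rot: [-0.01, 0.913, 0.018, 0.407]
ft_force: [-0.5, -0.9, -1.8]
gripper_width: 0.0314
```

```bash
python3 f.py 2;  python3 path.py 7 96.9 286.2 0
```

```text
meanF [ 0.36  0.   -2.37] M [-0.033  0.844  0.027]
now [108.4  66.4 298.2] tilt 48.1 hole [ 8.63 10.7 ] clr 0.20 arc 14.8 F [ 0.7 -0.3 -2.4]
```

Call:
send_rows:
  increments: "0.028 0.0008 0 -0.0007 0 0 0; 0.028 0.0008 0 -0.0007 0 0 0; 0.028 0 0 0 0 0 0"

```text
clock: 18.9
ee_pos: [0.5897, 0.2253, 0.2966]
eef_rot: [-0.01, 0.913, 0.018, 0.407]
ft_force: [-0.2, 0.1, -3.1]
gripper_width: 0.0312
```

```bash
python3 f.py 2;  python3 path.py 7 96.9 286.2 0
```

```text
meanF [-0.06 -0.2  -2.05] M [-0.03   0.814  0.025]
now [110.   66.3 296.7] tilt 48.1 hole [10.3   9.19] clr 0.24 arc 14.4 F [ 0.   0.4 -1.5]
```

Call:
send_rows:
  increments: "0.028 0.0008 0 -0.0007 0 0 0; 0.028 0 0 0 0 0 0"

```text
clock: 19.2
ee_pos: [0.5904, 0.2254, 0.2963]
eef_rot: [-0.011, 0.913, 0.018, 0.407]
ft_force: [-3.9, -0.6, -0.2]
gripper_width: 0.0321
```

```bash
python3 f.py 2;  python3 path.py 7 96.9 286.2 0
```

```text
meanF [-3.9  -0.77 -0.06] M [-0.068  1.016 -0.037]
now [110.7  66.4 296.3] tilt 48.1 hole [11.    8.84] clr -0.70 arc 14.4 F [-4.5 -1.  -0.3]
```

Call:
send_rows:
  increments: "0.028 -0.0013 0 0.0011 0 0 0; 0.028 -0.0013 0 0.0011 0 0 0; 0.028 0 0 0 0 0 0"

```text
clock: 19.6
ee_pos: [0.5877, 0.2253, 0.2985]
eef_rot: [-0.011, 0.913, 0.018, 0.407]
ft_force: [0.2, -0.4, -3.0]
gripper_width: 0.0311
```

```bash
python3 f.py 2;  python3 path.py 7 96.9 286.2 0
```

```text
meanF [-0.15 -0.61 -2.31] M [0.005 0.894 0.015]
now [108.1  66.5 298.3] tilt 48.1 hole [ 8.36 10.87] clr -0.11 arc 14.8 F [-0.  -0.5 -2.1]
```

Call:
send_rows:
  increments: "0.028 -0.0005 0 0.0004 0 0 0; 0.028 0 0 0 0 0 0"

```text
clock: 19.9
ee_pos: [0.5873, 0.2252, 0.2986]
eef_rot: [-0.01, 0.913, 0.018, 0.407]
ft_force: [1.5, 0.3, -2.6]
gripper_width: 0.0312
```

```bash
python3 f.py 2;  python3 path.py 7 96.9 286.2 0
```

```text
meanF [ 1.57  0.56 -2.94] M [0.017 0.767 0.019]
now [107.7  66.4 298.6] tilt 48.1 hole [ 7.97 11.11] clr -0.60 arc 14.8 F [ 1.6  1.2 -3.2]
```

Call:
send_rows:
  increments: "0.028 0.0013 0 -0.001 0 0 0; 0.028 0 0 0 0 0 0"

```text
clock: 20.2
ee_pos: [0.5887, 0.2252, 0.2975]
eef_rot: [-0.01, 0.913, 0.018, 0.407]
ft_force: [-0.2, -0.1, -3.4]
gripper_width: 0.0313
```

```bash
python3 f.py 1;  python3 path.py 7 96.9 286.2 0 16:48 18:48
```

```text
meanF [ 0.78  0.54 -3.31] M [-0.047  0.883 -0.042]
now [109.   66.4 297.6] tilt 48.1 hole [ 9.31 10.14] clr 1.09 arc 14.8 F [ 0.8  0.5 -3.3]
16:48 tcp [109.9  66.4 298.8] clr 1.1 | d(m) 0.0009 0.0001 0.0012  w -0.00 0.01 0
18:48 tcp [111.2  66.4 300.3] clr 1.0 | d(m) 0.0013 0.0001 0.0015  w 0.00 0.00 0
```

Call:
send_rows:
  increments: "0.028 0.0009 0.0001 0.0012 0 0 0; 0.028 0 0 0 0 0 0"

```text
clock: 20.45
ee_pos: [0.5896, 0.2254, 0.2989]
eef_rot: [-0.01, 0.913, 0.018, 0.407]
ft_force: [-0.3, -0.3, -2.0]
gripper_width: 0.0314
```

```bash
python3 f.py 1;  python3 path.py 7 96.9 286.2 0 18:48 20:48
```

```text
meanF [ 0.78  0.96 -2.19] M [0.038 0.867 0.04 ]
now [109.9  66.4 298.8] tilt 48.1 hole [10.18 11.3 ] clr 1.17 arc 16.2 F [ 0.8  0.9 -2.2]
18:48 tcp [111.2  66.4 300.3] clr 1.0 | d(m) 0.0013 0.0000 0.0015  w -0.00 0.01 0
20:48 tcp [112.6  66.4 301.8] clr 1.0 | d(m) 0.0013 0.0001 0.0015  w 0.00 0.00 0
```

Call:
send_rows:
  increments: "0.028 0.0013 0 0.0015 0 0 0; 0.028 0 0 0 0 0 0"

```text
clock: 20.7
ee_pos: [0.5909, 0.2254, 0.3005]
eef_rot: [-0.01, 0.913, 0.018, 0.407]
ft_force: [-0.7, 0.8, -3.4]
gripper_width: 0.0314
```

```bash
python3 f.py 1;  python3 path.py 7 96.9 286.2 0 20:48 22:48
```

```text
meanF [ 0.58 -0.54 -3.34] M [0.016 0.815 0.016]
now [111.2  66.4 300.2] tilt 48.1 hole [11.43 12.72] clr 1.00 arc 18.0 F [ 0.6 -0.6 -3.3]
20:48 tcp [112.6  66.4 301.8] clr 1.0 | d(m) 0.0014 0.0001 0.0016  w -0.00 0.01 0
22:48 tcp [113.9  66.4 303.2] clr 1.0 | d(m) 0.0013 0.0001 0.0014  w 0.00 0.00 0
```

Call:
send_rows:
  increments: "0.028 0.0014 0.0001 0.0016 0 0 0; 0.028 0 0 0 0 0 0"

```text
clock: 20.95
ee_pos: [0.5923, 0.2254, 0.3019]
eef_rot: [-0.01, 0.913, 0.018, 0.407]
ft_force: [-0.0, -0.4, -3.1]
gripper_width: 0.0313
```

```bash
python3 f.py 1;  python3 path.py 7 96.9 286.2 0 22:48 24:48
```

```text
meanF [-0.18  0.26 -3.08] M [0.012 0.837 0.024]
now [112.5  66.3 301.6] tilt 48.0 hole [12.77 14.13] clr 0.95 arc 19.9 F [-0.2  0.3 -3.1]
22:48 tcp [113.9  66.4 303.2] clr 1.0 | d(m) 0.0014 0.0001 0.0016  w -0.00 0.00 0
24:48 tcp [115.2  66.4 304.7] clr 1.0 | d(m) 0.0013 0.0001 0.0015  w 0.00 0.00 0
```

Call:
send_rows:
  increments: "0.028 0.0014 0.0001 0.0016 0 0 0; 0.028 0 0 0 0 0 0"

```text
clock: 21.2
ee_pos: [0.5936, 0.2255, 0.3033]
eef_rot: [-0.01, 0.913, 0.018, 0.407]
ft_force: [0.0, 0.7, -2.2]
gripper_width: 0.0307
```

```bash
python3 f.py 1;  python3 path.py 7 96.9 286.2 0 24:48 26:48
```

```text
meanF [-0.39 -0.11 -3.13] M [ 0.011  0.862 -0.004]
now [113.8  66.3 303. ] tilt 48.0 hole [14.08 15.5 ] clr 0.89 arc 21.1 F [-0.4 -0.1 -3.1]
24:48 tcp [115.2  66.4 304.7] clr 1.0 | d(m) 0.0014 0.0001 0.0017  w 0.00 -0.00 0
26:48 tcp [116.6  66.4 306.2] clr 1.1 | d(m) 0.0013 0.0001 0.0015  w 0.00 0.00 0
```

Call:
send_rows:
  increments: "0.028 0.0013 0.0001 0.0016 0 0 0; 0.028 0 0 0 0 0 0"

```text
clock: 21.45
ee_pos: [0.5948, 0.2255, 0.3046]
eef_rot: [-0.01, 0.913, 0.018, 0.407]
ft_force: [0.6, -0.3, -3.6]
gripper_width: 0.0314
```

```bash
python3 f.py 1;  python3 path.py 7 96.9 286.2 0 26:48 28:48 32:48
```

```text
meanF [-0.18 -0.32 -2.67] M [ 0.005  0.828 -0.022]
now [115.   66.4 304.3] tilt 48.0 hole [15.29 16.88] clr 0.91 arc 21.1 F [-0.2 -0.3 -2.7]
26:48 tcp [116.6  66.4 306.2] clr 1.1 | d(m) 0.0015 0.0001 0.0019  w 0.00 -0.01 0
28:48 tcp [117.9  66.4 307.7] clr 2.0 | d(m) 0.0013 0.0001 0.0015  w 0.00 0.00 0
32:48 tcp [120.6  66.4 310.6] clr 6.0 | d(m) 0.0027 0.0001 0.0030  w 0.00 0.00 0
```

Call:
send_rows:
  increments: "0.028 0.0015 0.0001 0.0019 0 0 0; 0.028 0.0014 0.0001 0.0016 0 0 0; 0.028 0.0014 0.0001 0.0016 0 0 0; 0.028 0 0 0 0 0 0"

```text
clock: 21.9
ee_pos: [0.5993, 0.2258, 0.3099]
eef_rot: [-0.01, 0.914, 0.018, 0.406]
ft_force: [0.4, -0.8, -2.9]
gripper_width: 0.0315
```

```bash
python3 f.py 1;  python3 path.py 7 96.9 286.2 0 32:48 36:48
```

```text
meanF [-0.29  0.54 -2.55] M [-0.008  0.844 -0.032]
now [119.6  66.4 309.7] tilt 47.9 hole [19.87 22.21] clr 6.00 arc 21.1 F [-0.3  0.6 -2.6]
32:48 tcp [120.6  66.4 310.6] clr 6.0 | d(m) 0.0010 -0.0000 0.0010  w 0.00 -0.01 0
36:48 tcp [123.2  66.4 313.6] clr 6.0 | d(m) 0.0027 0.0001 0.0030  w 0.00 0.00 0
```

The bracket is off the ball with only its weight on the sensor. Next I raise it and level it.

Call:
send_rows:
  increments: "0.028 0.006 0 0.008 0 0 0; 0.028 0.008 0 0.015 0 0 0; 0.028 0.005 0 0.025 0 0 0; 0.028 0 0 0.03 0 0 0; 0.028 0 0 0.03 0 0 0; 0.028 0 0 0.02 -0.03 0.8 0; 0.028 0 0 0.01 -0.03 0.8 0; 0.028 0 0 0.005 -0.03 0.8 0"

```text
clock: 22.75
ee_pos: [0.617, 0.2258, 0.4578]
eef_rot: [-0.008, 0.959, 0.021, 0.283]
ft_force: [0.4, -0.1, -1.4]
gripper_width: 0.0314
```

```bash
python3 st.py
```

```text
t 22.75 world [617.  225.8 457.8] disp [137.3  65.7 457.8]
F disp [ 0.36 -0.11 -1.44] M [-0.01   0.618 -0.095] w 31.44
pitch(deg, low end out +) 32.87 roll 0.37 yaw 0.06
q [ 0.3  -0.16  1.61 -0.15  1.13  1.85]
```

Call:
send_rows:
  increments: "0.028 0 0 0 -0.03 0.8 0; 0.028 0 -0.01 0 -0.03 0.8 0; 0.028 0 -0.02 0 -0.03 0.8 0; 0.028 0 -0.03 0 -0.03 0.8 0; 0.028 0 -0.035 0 -0.03 0.8 0; 0.028 0 -0.035 0 0 0.6 0; 0.028 0 -0.035 0 0 0.3 0; 0.028 0 -0.035 0 0 0 0"

```text
clock: 23.55
ee_pos: [0.6229, 0.0242, 0.4693]
eef_rot: [-0.011, 0.999, 0.027, 0.029]
ft_force: [0.7, 0.5, -2.7]
gripper_width: 0.0311
```

```bash
python3 st.py
```

```text
t 23.55 world [622.9  24.2 469.3] disp [ 134.9 -136.   469.3]
F disp [ 0.74  0.51 -2.66] M [-0.022  0.081  0.035] w 31.14
pitch(deg, low end out +) 3.32 roll 1.24 yaw 0.71
q [-0.1   0.13  1.21  0.03  1.75  1.42]
```

Call:
send_rows:
  increments: "0.028 -0.01 -0.04 0 -0.1 0.25 0; 0.028 -0.01 -0.045 -0.01 -0.1 0.25 0; 0.028 -0.012 -0.045 -0.03 0 0.05 0; 0.028 -0.012 -0.045 -0.03 0 0 0; 0.028 -0.012 -0.045 -0.03 0 0 0; 0.028 -0.012 -0.045 -0.03 0 0 0; 0.028 -0.01 -0.03 -0.02 0 0 0; 0.028 0 0 0 0 0 0"

```text
clock: 24.35
ee_pos: [0.552, -0.2692, 0.3333]
eef_rot: [0.003, 1.0, 0.028, 0.009]
ft_force: [0.1, 0.5, -3.2]
gripper_width: 0.0314
```

```bash
python3 st.py
```

```text
t 24.35 world [ 552.  -269.2  333.3] disp [  51.7 -426.1  333.3]
F disp [ 0.15  0.46 -3.24] M [0.079 0.06  0.002] w 31.41
pitch(deg, low end out +) 1.03 roll -0.34 yaw 0.77
q [-0.59  0.14  1.45  0.01  1.54  0.93]
```

Call:
send_rows:
  increments: "0.028 -0.005 -0.02 -0.03 0.05 0.17 0; 0.028 -0.003 -0.01 -0.04 0 0 0; 0.028 0 0 -0.04 0 0 0; 0.028 0 0 -0.03 0 0 0; 0.028 0 0 -0.02 0 0 0; 0.028 0 0 0 0 0 0; 0.028 0 0 0 0 0 0"

```text
clock: 25.05
ee_pos: [0.551, -0.3037, 0.1775]
eef_rot: [0.005, 1.0, 0.028, 0.009]
ft_force: [0.8, 0.1, -1.8]
gripper_width: 0.0314
```

```bash
python3 st.py
python3 -c "
from h import *
a=snap('side','s3');snap('top','t3')
im=np.hstack([cv2.resize(cv2.imread('pics/s3.png')[150:290,320:460],(400,400),interpolation=2),cv2.resize(cv2.imread('pics/t3.png')[160:280,340:460],(400,400),interpolation=2)]);cv2.imwrite('pics/st3.png',im)"
```

```text
t 25.05 world [ 551.  -303.7  177.5] disp [  49.3 -460.5  177.5]
F disp [ 0.79  0.03 -1.83] M [0.021 0.031 0.057] w 31.41
pitch(deg, low end out +) 1.05 roll -0.57 yaw 0.86
q [-0.63  0.26  1.6   0.    1.26  0.88]
```

View pics/st3.png

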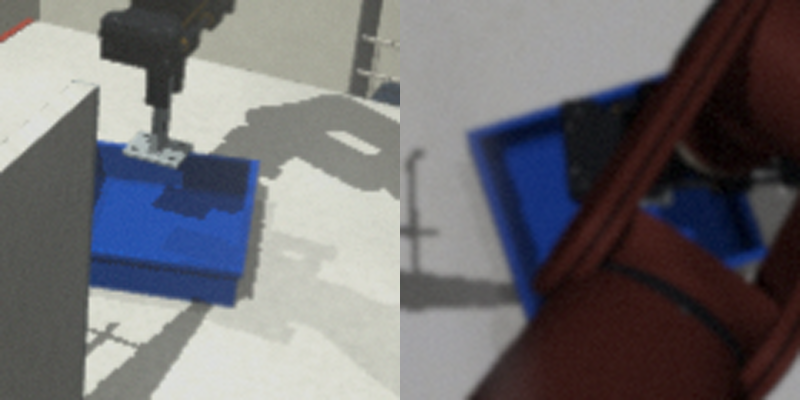

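The left view shows the bracket held upright with its base at (155,150) over the tray. The right view shows the arm over the tray. I'll lower it.

Call:
send_rows:
  increments: "0.028 -0.006 0.003 -0.02 0.1 0.17 0; 0.028 0 0 -0.025 0 0 0; 0.028 0 0 -0.02 0 0 0; 0.028 0 0 -0.006 0 0 0; 0.028 0 0 0 0 0 0; 0.028 0 0 0 0 0 0"

```text
clock: 25.75
ee_pos: [0.5475, -0.3021, 0.1097]
eef_rot: [0.002, 1.0, 0.029, 0.004]
ft_force: [-0.2, -0.7, -2.4]
gripper_width: 0.0312
```

```bash
python3 st.py
```

```text
t 25.75 world [ 547.5 -302.1  109.7] disp [  45.9 -458.8  109.7]
F disp [-0.25 -0.7  -2.41] M [-0.003  0.044 -0.074] w 31.16
pitch(deg, low end out +) 0.43 roll -0.26 yaw 0.92
q [-0.63  0.34  1.64  0.    1.15  0.88]
```

Call:
send_rows:
  increments: "0.028 0 0 -0.01 0.04 0.07 0; 0.028 0 0 -0.005 0 0 0; 0.028 0 0 0 0 0 0; 0.028 0 0 0 0 0 0"

```text
clock: 26.15
ee_pos: [0.5491, -0.3033, 0.0964]
eef_rot: [0.001, 1.0, 0.029, 0.002]
ft_force: [-0.6, -0.3, -2.2]
gripper_width: 0.0314
```

```bash
python3 st.py
```

```text
t 26.15 world [ 549.1 -303.3   96.4] disp [  47.4 -460.    96.4]
F disp [-0.61 -0.31 -2.22] M [ 0.068  0.02  -0.052] w 31.36
pitch(deg, low end out +) 0.20 roll -0.14 yaw 0.92
q [-0.63  0.36  1.64  0.    1.14  0.88]
```

Call:
send_rows:
  increments: "0.028 0 0 -0.004 0.02 0.03 0; 0.028 0 0 -0.003 0 0 0; 0.028 0 0 0 0 0 0"

```text
clock: 26.45
ee_pos: [0.5495, -0.3035, 0.0895]
eef_rot: [0.0, 1.0, 0.029, 0.001]
ft_force: [-1.2, 0.1, -3.3]
gripper_width: 0.0312
```

```bash
python3 st.py;python3 f.py 1
```

```text
t 26.45 world [ 549.5 -303.5   89.5] disp [  47.7 -460.3   89.5]
F disp [-1.19  0.13 -3.34] M [0.06  0.006 0.005] w 31.24
pitch(deg, low end out +) 0.06 roll -0.04 yaw 0.92
q [-0.63  0.37  1.64  0.    1.13  0.88]
meanF [-0.61  0.54 -2.63] M [0.023 0.035 0.027]
```

Call:
send_rows:
  increments: "0.028 0 0 -0.0015 0 0 0; 0.028 0 0 0 0 0 0"

```text
clock: 26.7
ee_pos: [0.5495, -0.3036, 0.0881]
eef_rot: [0.0, 1.0, 0.029, 0.001]
ft_force: [-0.1, 0.2, -3.5]
gripper_width: 0.0312
```

```bash
python3 st.py;python3 f.py 1
```

```text
t 26.70 world [ 549.5 -303.6   88.1] disp [  47.8 -460.4   88.1]
F disp [-0.09  0.2  -3.49] M [ 0.003  0.085 -0.007] w 31.16
pitch(deg, low end out +) 0.07 roll -0.06 yaw 0.92
q [-0.63  0.37  1.64 -0.    1.13  0.88]
meanF [-0.01 -0.43 -2.23] M [ 0.002 -0.009 -0.006]
```

Call:
send_rows:
  increments: "0.028 0 0 -0.001 0 0 0; 0.028 0 0 -0.001 0 0 0; 0.028 0 0 0 0 0 0"

```text
clock: 27.05
ee_pos: [0.5499, -0.3039, 0.0866]
eef_rot: [0.001, 1.0, 0.029, 0.001]
ft_force: [-0.0, 0.3, -1.9]
gripper_width: 0.0312
```

```bash
python3 st.py;python3 f.py 2
```

```text
t 27.05 world [ 549.9 -303.9   86.6] disp [  48.2 -460.7   86.6]
F disp [ 0.01  0.34 -1.87] M [0.009 0.035 0.005] w 31.19
pitch(deg, low end out +) 0.12 roll -0.10 yaw 0.92
q [-0.63  0.38  1.64 -0.    1.12  0.88]
meanF [ 0.08  0.57 -2.83] M [ 0.021  0.055 -0.021]
```

Call:
send_rows:
  increments: "0.028 0 0 -0.001 0 0 0; 0.028 0 0 0 0 0 0"

```text
clock: 27.35
ee_pos: [0.5502, -0.3041, 0.0866]
eef_rot: [0.001, 1.0, 0.029, 0.001]
ft_force: [0.9, -0.2, -2.6]
gripper_width: 0.0311
```

```bash
python3 st.py;python3 f.py 2
```

```text
t 27.35 world [ 550.2 -304.1   86.6] disp [  48.5 -460.9   86.6]
F disp [ 0.85 -0.2  -2.62] M [-0.034  0.02   0.041] w 31.12
pitch(deg, low end out +) 0.15 roll -0.12 yaw 0.92
q [-0.63  0.38  1.64 -0.    1.12  0.88]
meanF [-0.53 -0.09 -1.81] M [0.058 0.025 0.02 ]
```

Call:
send_rows:
  increments: "0.028 0 0 -0.0012 0 0 0; 0.028 0 0 -0.0012 0 0 0; 0.028 0 0 -0.0012 0 0 0"

```text
clock: 27.75
ee_pos: [0.5507, -0.3044, 0.0864]
eef_rot: [0.001, 1.0, 0.029, 0.002]
ft_force: [-2.8, 2.3, 6.7]
gripper_width: 0.0312
```

```bash
python3 st.py;python3 f.py 2
```

```text
t 27.75 world [ 550.7 -304.4   86.4] disp [  48.9 -461.3   86.4]
F disp [-2.67  2.4   6.65] M [0.763 0.712 0.083] w 31.25
pitch(deg, low end out +) 0.18 roll -0.15 yaw 0.93
q [-0.63  0.38  1.64 -0.    1.12  0.88]
meanF [-3.91  1.42  6.88] M [0.686 0.708 0.1  ]
```

It's seated on the tray floor, so I'll release it gently.

Call:
send_rows:
  increments: "0.03 0 0 0 0 0 0; 0.03 0 0 0 0 0 0; 0.034 0 0 0 0 0 0; 0.038 0 0 0 0 0 0; 0.045 0 0 0 0 0 0; 0.06 0 0 0 0 0 0; 0.075 0 0 0 0 0 0; 0.08 0 0 0 0 0 0"
  grip_force: 5

```text
clock: 28.65
ee_pos: [0.5513, -0.305, 0.0866]
eef_rot: [0.002, 1.0, 0.029, 0.002]
ft_force: [-0.2, -0.3, 0.5]
gripper_width: 0.0613
```

```bash
python3 st.py;python3 f.py 1
```

```text
t 28.65 world [ 551.3 -305.    86.6] disp [  49.5 -461.8   86.6]
F disp [-0.23 -0.25  0.5 ] M [ 0.041  0.046 -0.001] w 61.33
pitch(deg, low end out +) 0.26 roll -0.22 yaw 0.93
q [-0.63  0.38  1.64 -0.    1.12  0.88]
meanF [-0.33  0.77 -0.91] M [ 0.006  0.07  -0.001]
```

Call:
send_rows:
  increments: "0.085 0 0 0 0 0 0; 0.085 0 0 0.01 0 0 0; 0.085 0 0 0.03 0 0 0; 0.085 0 0 0.04 0 0 0; 0.085 0 0 0.05 0 0 0; 0.085 0 0 0.05 0 0 0; 0.085 -0.03 -0.03 0.03 0 0 0; 0.085 -0.04 -0.04 0 0 0 0"

```text
clock: 29.5
ee_pos: [0.4848, -0.3653, 0.3049]
eef_rot: [0.001, 0.999, 0.034, 0.002]
ft_force: [-0.8, -1.0, -1.0]
gripper_width: 0.0852
```

Call:
send_rows:
  increments: "0.085 -0.035 -0.04 0 0 0 0; 0.085 -0.035 -0.04 0 0 0 0; 0.085 -0.035 -0.04 0 0 0 0; 0.085 -0.03 -0.03 0 0 0 0; 0.085 0 0 0 0 0 0; 0.085 0 0 0 0 0 0"

```text
clock: 30.1
ee_pos: [0.348, -0.5156, 0.3143]
eef_rot: [0.008, 0.999, 0.031, 0.005]
ft_force: [0.3, -0.5, 0.7]
gripper_width: 0.0853
```

```bash
python3 st.py
python3 -c "
from h import *
p,d=snap('side','s4');pt,dt=snap('top','t4')
im=np.hstack([cv2.resize(cv2.imread('pics/s4.png')[150:310,180:440],(400,246),interpolation=2),cv2.resize(cv2.imread('pics/t4.png')[120:270,200:460],(400,246),interpolation=2)]);cv2.imwrite('pics/st4.png',im)
C=cloud('side',d);m=(d>0)&(abs(C[...,0]-.55)<.06)&(abs(C[...,1]+.304)<.06)&(C[...,2]>.012)&(C[...,2]<.14);Q=C[m]*1000;print(len(Q),np.percentile(Q,[2,50,98],axis=0).round())
for lo in range(20,110,15):
  q=Q[(Q[:,2]>lo)&(Q[:,2]<lo+15)]; print(lo,len(q),q.mean(0).round(1) if len(q) else '')
d0=np.load('pics/top0.npy');p0=cv2.imread('pics/top0.png').astype(int);p1=cv2.imread('pics/t4.png').astype(int);df=abs(p1-p0).max(2)>40;df[:, 380:]=0;n,l,s,c=cv2.connectedComponentsWithStats(df[100:320].astype(np.uint8));print([(x.tolist()) for x in s[1:] if x[4]>8])
"
```

```text
t 30.10 world [ 348.  -515.6  314.3] disp [-162.4 -663.7  314.3]
F disp [ 0.24 -0.49  0.73] M [ 0.055  0.039 -0.061] w 85.31
pitch(deg, low end out +) 0.54 roll -0.88 yaw 1.18
q [-1.1   0.16  1.46  0.    1.5   0.4 ]
209 [[ 529. -323.   12.]
 [ 550. -296.   53.]
 [ 575. -283.  106.]]
20 29 [ 550.6 -298.7   27.6]
35 26 [ 550.3 -298.1   42.9]
50 23 [ 550.8 -297.1   57.8]
65 27 [ 550.8 -297.8   72.1]
80 28 [ 550.6 -298.4   86.5]
95 31 [ 551.4 -299.1  102.1]
[[215, 105, 18, 17, 170], [208, 107, 5, 5, 17], [215, 118, 5, 5, 15], [272, 118, 16, 6, 81]]
```

View pics/st4.png

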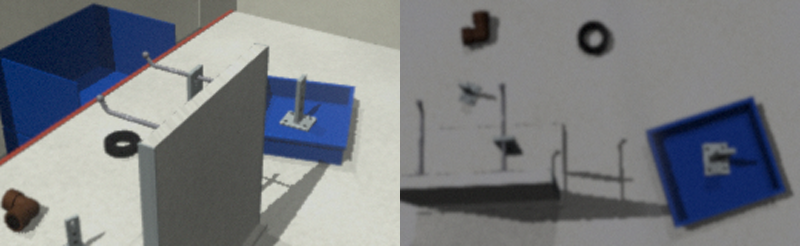

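The left view shows the bracket upright at (298,115) in the tray. The left hook is empty with its end still turned up, and the strap, elbow and tape are in place. The only other changed patches in the top view are where the bracket hung and its old shadow on the display. I'm handing in.

```bash
python3 -c "
from h import *
print(r.close_job())"
```

```text
the job is handed in; nothing more can be done
None
```

The post foot is off its hook and standing upright on its base plate near the middle of the blue tray. I handed the job in at about 30 s on the robot's clock.

- **Taking it off:** I gripped the blade from above by its side edges and felt for the hole's play on the wire and for where the bend starts. I then tilted the lower end out to about 48°, past the suggested 30 to 40. The camera fit put this hook's end about 7° steeper than as made, and the model showed more clearance at that tilt. Apart from the deliberate feeling touches, force readings stayed near the part's own weight of about 2.7 N. The highest sideways reading was about 6 N, while feeling for the bend. The ball passed through the hole with no extra force.
- **Last checks:** In the final pictures the blade's position is the same within about 2 mm from bottom to top, so it stands plumb. The strap, elbow, tape and the other brackets look unmoved, and the empty hook looks the same as before. The robot was clear of everything.
- **Disagreement:** The two cameras differed by 2 to 4 mm on the hook and blade positions, so I used the felt contact positions instead.

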